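# Sieve the nuts and lay out the forks for chocolate fondue

### The job

Get the nuts and forks ready for the chocolate fondue: first push the scale's orange tare button fully down and let it spring back, then shake the sieve over the glass bowl until every hazelnut has fallen through into the bowl with the walnuts still in the sieve, and after that tip the walnuts into the aluminium box. At the end the emptied sieve must stand upright on the wooden board again, and every fondue fork must lie level across both rails of the fork rest, roughly square to the rails, with its balance point about midway between them. Leave the bowl upright on the scale's plate, and do not push about or topple the mug, pepper mill, ramekin or jam jar.

Things in the scene. Friction and masses are not known exactly. Their poses are not given: they have to be found in the camera images.
- tare (a joint): Travel of the orange tare button on the scale, m: 0 up, 0.006 fully down; springs back; 5 N holds it fully down.
- tare_top (a point): Centre of the orange button's top face (28 mm across, 18 mm above the scale's top, black collar), at the robot-side end of the grey kitchen scale (260 x 160 mm, 18 mm high, steel plate up to 22 mm), which is fixed to the table. It is pressed straight down and moves with the button.
- bowl_rim (a point): Centre of the mouth of the round glass bowl on the scale's plate: rim 170 mm across, 65 mm high (rim about 87 mm above the table), foot 76 mm across, wall 4 mm; loose, 0.6 kg. z up.
- sieve_grip (a point): Centre of the dark wooden handle bar arched over the sieve: 100 mm long along y, 14 mm thick along x, 24 mm tall; grip it across x from above. The sieve is a wooden tray, 172 mm long along its x (+x to the pouring lip), 100 mm wide, side walls 48 mm high, 0.24 to 0.38 kg, nearly balanced under the bar; flat underside 120 mm below this point.
- sieve_floor (a point): Middle of the sieve's barred part, 30 mm in front (+x) of and 106 mm below the bar's centre; sieve axes. Three lengthways steel bars with 18 to 19 mm gaps run level from -25 to +25 mm, then slope up 28 degrees over 37 mm as the lip. Hazelnuts fall through the gaps, walnuts do not.
- sieve_lip (a point): Edge of the sieve's pouring lip, 92 mm in front of and 86 mm below the bar's centre; no front wall. The nuts lie at first on the level solid rear deck, from 5 mm in front of to 75 mm behind the handle bar (rear wall). They lie still when it is level, roll on to the bars once the lip is tilted down by over 8 to 10 degrees; walnuts stay behind the lip up to about 18 and roll out beyond about 40 degrees.
- board: Light wooden board 190 x 150 x 15 mm (x, y, z), fixed to the table, on which the sieve stands at first; origin at the centre of its underside.
- nutbox_in (a point): Centre of the inner floor (5 mm above the table) of the open aluminium box, outside 140 x 140 mm, 55 mm high, wall 4 mm; loose, 0.6 kg.
- hazelnut0_center (a point): Centre of a hazelnut: dark brown ball 15 mm across, 10 g. May be absent.
- hazelnut1_center (a point): Centre of a hazelnut: dark brown ball 15 mm across, 10 g. May be absent.
- hazelnut2_center (a point): Centre of a hazelnut: dark brown ball 15 mm across, 10 g. May be absent.
- hazelnut3_center (a point): Centre of a hazelnut: dark brown ball 15 mm across, 10 g. May be absent.
- hazelnut4_center (a point): Centre of a hazelnut: dark brown ball 15 mm across, 10 g. May be absent.
- walnut0_center (a point): Centre of a walnut: light brown ball with a seam, 31 mm across, 15 g. May be absent.
- walnut1_center (a point): Centre of a walnut: light brown ball with a seam, 31 mm across, 15 g. May be absent.
- walnut2_center (a point): Centre of a walnut: light brown ball with a seam, 31 mm across, 15 g. May be absent.
- fork0_grip (a point): Fondue fork with a red band at its handle's end; 60 g, 210 mm long, lies flat. This point is in the dark wooden handle close to the balance point, half-way up (7 mm above the underside). x points to the tines: handle (14 x 14 mm) from -80 to +30 mm, then 6 mm steel shaft flush with the underside, tines to +130. May be absent.
- fork1_grip (a point): Fondue fork with a green band at its handle's end; 60 g, 210 mm long, lies flat. This point is in the dark wooden handle close to the balance point, half-way up (7 mm above the underside). x points to the tines: handle (14 x 14 mm) from -80 to +30 mm, then 6 mm steel shaft flush with the underside, tines to +130. May be absent.
- fork2_grip (a point): Fondue fork with a blue band at its handle's end; 60 g, 210 mm long, lies flat. This point is in the dark wooden handle close to the balance point, half-way up (7 mm above the underside). x points to the tines: handle (14 x 14 mm) from -80 to +30 mm, then 6 mm steel shaft flush with the underside, tines to +130. May be absent.
- rest: Fork rest, fixed to the table: dark wooden base 130 x 170 x 10 mm, origin at its underside's centre. Two chrome rails run along its y at x = -55 and +55 mm, 8 mm wide, tops 50 mm above the table, 160 mm of clear length between 12 mm high end stops. Forks lie along its x, either way round.
- mug: Blue mug, 76 mm across, 85 mm high; a bystander; origin at the centre of its underside.
- pepper_mill: Dark wooden pepper mill, 56 mm across, 135 mm high; a bystander; origin at the centre of its underside.
- ramekin: White ramekin, 76 mm across, 40 mm high; a bystander; origin at the centre of its underside.
- jam_jar: Amber jam jar with red lid, 64 mm across, 90 mm high; a bystander; origin at the centre of its underside.

How it is judged (in metres and radians):
On the way, in this order (a step that is already met when the one before it is completed fails the run):
1. the tare button is pushed fully down (value of joint tare above 0.005 m), for 0.05 s.
2. the tare button has sprung back up (value of joint tare below 0.0015 m), for 0.1 s.
3. with the sieve held over the bowl, every hazelnut is in the bowl and every walnut still in the sieve (horizontal distance between sieve_floor and bowl_rim below 0.09 m and z of sieve_floor in the frame of bowl_rim above 0.005 m and horizontal distance between each of hazelnut0_center, hazelnut1_center, hazelnut2_center, hazelnut3_center, hazelnut4_center and bowl_rim below 0.085 m and z of hazelnut0_center in the frame of bowl_rim between -0.075 and 0 m and z of hazelnut1_center in the frame of bowl_rim between -0.075 and 0 m and z of hazelnut2_center in the frame of bowl_rim between -0.075 and 0 m and z of hazelnut3_center in the frame of bowl_rim between -0.075 and 0 m and z of hazelnut4_center in the frame of bowl_rim between -0.075 and 0 m and x of walnut0_center in the frame of sieve_floor between -0.11 and 0.068 m and y of walnut0_center in the frame of sieve_floor between -0.048 and 0.048 m and z of walnut0_center in the frame of sieve_floor between -0.015 and 0.06 m and x of walnut1_center in the frame of sieve_floor between -0.11 and 0.068 m and y of walnut1_center in the frame of sieve_floor between -0.048 and 0.048 m and z of walnut1_center in the frame of sieve_floor between -0.015 and 0.06 m and x of walnut2_center in the frame of sieve_floor between -0.11 and 0.068 m and y of walnut2_center in the frame of sieve_floor between -0.048 and 0.048 m and z of walnut2_center in the frame of sieve_floor between -0.015 and 0.06 m), for 0.2 s.
4. every walnut is in the aluminium box (x of walnut0_center in the frame of nutbox_in between -0.07 and 0.07 m and y of walnut0_center in the frame of nutbox_in between -0.07 and 0.07 m and z of walnut0_center in the frame of nutbox_in between 0 and 0.048 m and x of walnut1_center in the frame of nutbox_in between -0.07 and 0.07 m and y of walnut1_center in the frame of nutbox_in between -0.07 and 0.07 m and z of walnut1_center in the frame of nutbox_in between 0 and 0.048 m and x of walnut2_center in the frame of nutbox_in between -0.07 and 0.07 m and y of walnut2_center in the frame of nutbox_in between -0.07 and 0.07 m and z of walnut2_center in the frame of nutbox_in between 0 and 0.048 m), for 0.2 s.
At the end, for the whole second after the job is handed in: Hazelnuts in the bowl, walnuts in the box; bowl upright on the scale; sieve flat on the board, bar within 70 (x) and 55 mm (y) of its centre; each fork still on both rails, level within 0.13 rad, square within 0.35, its point within 35 mm of midway; button up (all of step 4 and horizontal distance between each of hazelnut0_center, hazelnut1_center, hazelnut2_center, hazelnut3_center, hazelnut4_center and bowl_rim below 0.085 m and z of hazelnut0_center in the frame of bowl_rim between -0.075 and 0 m and z of hazelnut1_center in the frame of bowl_rim between -0.075 and 0 m and z of hazelnut2_center in the frame of bowl_rim between -0.075 and 0 m and z of hazelnut3_center in the frame of bowl_rim between -0.075 and 0 m and z of hazelnut4_center in the frame of bowl_rim between -0.075 and 0 m and height (world z) of bowl_rim between 0.081 and 0.093 m and angle between bowl_rim's own z axis and vertical below 0.12 rad and x of sieve_grip in the frame of board between -0.07 and 0.07 m and y of sieve_grip in the frame of board between -0.055 and 0.055 m and z of sieve_grip in the frame of board between 0.128 and 0.142 m and angle between sieve_grip's own z axis and vertical below 0.1 rad and linear speed of each of sieve, fork0, fork1, fork2 below 0.02 m/s and x of fork0_grip in the frame of rest between -0.035 and 0.035 m and y of fork0_grip in the frame of rest between -0.08 and 0.08 m and z of fork0_grip in the frame of rest between 0.046 and 0.066 m and angle between fork0_grip's own x axis and vertical between 1.44 and 1.7 rad and angle between the x axis of each of fork0_grip, fork1_grip, fork2_grip and the x axis of rest, either way round below 0.35 rad and x of fork1_grip in the frame of rest between -0.035 and 0.035 m and y of fork1_grip in the frame of rest between -0.08 and 0.08 m and z of fork1_grip in the frame of rest between 0.046 and 0.066 m and angle between fork1_grip's own x axis and vertical between 1.44 and 1.7 rad and x of fork2_grip in the frame of rest between -0.035 and 0.035 m and y of fork2_grip in the frame of rest between -0.08 and 0.08 m and z of fork2_grip in the frame of rest between 0.046 and 0.066 m and angle between fork2_grip's own x axis and vertical between 1.44 and 1.7 rad and value of joint tare below 0.0015 m); the robot touches nothing.
It fails at once if the mug is pushed more than 5 cm or toppled (distance of mug from where it was at the start of the episode above 0.05 m or angle between mug's own z axis and vertical above 0.6 rad).
It fails at once if the pepper mill is pushed more than 5 cm or toppled (distance of pepper_mill from where it was at the start of the episode above 0.05 m or angle between pepper_mill's own z axis and vertical above 0.6 rad).
It fails at once if the ramekin is pushed more than 5 cm or toppled (distance of ramekin from where it was at the start of the episode above 0.05 m or angle between ramekin's own z axis and vertical above 0.6 rad).
It fails at once if the jam jar is pushed more than 5 cm or toppled (distance of jam_jar from where it was at the start of the episode above 0.05 m or angle between jam_jar's own z axis and vertical above 0.6 rad).
It fails at once if the bowl is tipped over (angle between bowl_rim's own z axis and vertical above 0.6 rad).
Of hazelnut0, hazelnut1, hazelnut2, hazelnut3, hazelnut4 only 3 to 5 are there at a start; the rules pass over those that are not, and their reading is None.
Of walnut0, walnut1, walnut2 only 2 to 3 are there at a start; the rules pass over those that are not, and their reading is None.
Of fork0, fork1, fork2 only 2 to 3 are there at a start; the rules pass over those that are not, and their reading is None.
At some moment in a run one of fork0, fork1, fork2, nutbox may be knocked a few centimetres aside while the robot is not near it.
It also fails if it takes over 200 s, if anything falls off the work surface, if the arm or the gripper's body presses on something with over 40 N, if the wrist force passes 120 N, or if a joint passes its speed limit or range.

### The arm

A 6-joint arm with a two-finger parallel gripper is mounted at the origin on the work surface. World frame = base frame: x ahead of the robot, y to its left, z up, the work surface at z = 0. Lengths are in mm, angles in degrees, forces in N, time in s.
With the tool pointing down it reaches from about 300 to 850 mm from the base axis. Payload 4.2 kg.
Tool frame: the origin (TCP) lies between the finger pads; the fingertips stand ahead of it and the grasp point (between the pads) lies 8 mm behind it (env.tip_reach is the x of the fingertips in the tool frame, in mm); x points along the fingers, y is the direction in which the jaws open and shut, and the axes are right-handed (so a half turn about x gives the same grasp; the last joint's range is limited). The gripper opens to 91 mm and grips with 3 to 60 N. Pads are 32 mm wide; open, the fingers measure 118 mm over their backs; the gripper's body (76 mm by 178 mm) begins 60 mm behind the grasp point.
Start: joints at [65.203, 18.312, 89.639, -0, 72.044, -1.146], TCP at [230.68, 526.715, 224.976] pointing down, gripper open.
Joint ranges: [-177.97, 177.97], [-48.28, 115.42], [12.27, 149.76], [-77.06, 257.06], [2.81, 150.46], [-146.56, 146.56]. Speed limits (degrees/s): [147.25, 147.25, 180, 180, 180, 180].

### API

Orientations are given as [roll, pitch, yaw] about the fixed x, y, z axes, in that order (R = Rz(yaw) Ry(pitch) Rx(roll)).
In Python, from workcell import env, cams gives the robot as it stands.
- The arm moves only by the tool arm_command, never from a script. Its argument "deltas" is a list of rows, each a list of 3 entries, a list of its own where there are three numbers: the opening, from 0 (shut) to 1 (fully open), then the shift along the world's x, y, z in mm, then the turn about the world's z in rad. A call has 1 to 20 rows; each row is the pose to reach, as a shift and turn from the pose commanded when the call began; what a row does not reach only later rows make up. A row lasts 1/10 s, in which the tool goes at most 50 mm and 8.59 degrees, less where a joint would pass 70% of its speed; a pose out of reach is approached as far as the arm can. A call with a gripper value outside its range is refused whole. The fingers move at their own pace and stop on an object; "grip_force" is the grip in N (left out, the last holds). Time passes only in rows, so rows that repeat a pose let the fingers close. It gives the time, the measured TCP pose, the force and the opening at its end, in the units of the state.
- env.state(): the state, without advancing time (a new reading comes with each control period).
- cams.grab_frame(name): name is "scene" or "top" or "wrist"; returns a dict with "img" (384x512x3 uint8, red, green, blue), "K" (3x3 intrinsics, pixels), "rvec" (rotation vector, rad) and "tvec" (3), from world to camera coordinates, as OpenCV has them. Camera axes: x right, y down, z forward; pixel columns grow to the right and rows downward; lengths in mm; the calibration is good to about 2 mm. A picture is of the moment at which its call begins. There is no depth.
- env.job_done(): hands the job in, once; it reports no verdict.
Trained networks look in a picture, given as the dict that the camera call returned (one of the last four; its "shot" number tells which), for a name from the list of things; names that differ only in an ending like _2 or _b are one class to them, and where a whole thing is asked for, a point or a joint stands for the part that bears it (a point fixed in the world has none). Each returns a list of dicts, best first, with "conf" (0 to 1); they miss things now and then, are a little off and sometimes report something else, mostly with a low value. They report only what shows in the picture. A call takes as long as a camera call.
- cams.silhouettes(picture, name): "region" (384x512 bool, what is visible of it) and "centre" ([column, row] in pixels, amid what is visible of it).
The state is a dict: "time_s": time; "qpos": joint angles; "qvel": joint speeds; "effort": joint torques, N m; "ee_pos": TCP position; "ee_rot": TCP orientation; "force": force on the tool from outside, world axes, zero at the start; "torque": the same for the moment, N m; "gripper_width": finger opening in mm.
Only numpy, scipy, OpenCV 4.12 (cv2) and the standard library are available. Lean on these libraries where they do the work, as an engineer would, in place of code of your own. Each camera call takes 0.05 s, during which the arm holds its last target.

## Working session

There is one attempt and no reset: what is moved stays moved. The work goes in short steps, Python scripts to look and compute and a tool call to move; the robot and the scene stay as the last step left them, time stands still between calls to the robot, and variables do not carry over. Pictures are saved under pics/ and viewed, and the job is handed in when it is done.

Besides the shell and the picture viewer there is one more tool, called after "Request:" as name([rows], argument=value, ...), one row to a line, values as JSON. arm_command: Moves the arm, as the interface text tells. Its arguments: {"type":"object","properties":{"deltas":{"type":"array","items":{"type":"array"}},"grip_force":{"type":"number"}},"required":["deltas"]}

```bash
ls; mkdir -p pics
cat > h.py <<'E'
import numpy as np, cv2
from workcell import env, cams
def save(f,n,scale=1.5):
    im=cv2.cvtColor(f["img"],cv2.COLOR_RGB2BGR)
    cv2.imwrite("pics/"+n,cv2.resize(im,None,fx=scale,fy=scale,interpolation=cv2.INTER_CUBIC))
def ray(f,px,z):
    """intersect pixel with plane z"""
    K=np.array(f["K"],float);R,_=cv2.Rodrigues(np.array(f["rvec"],float));t=np.array(f["tvec"],float).reshape(3)
    c=-R.T@t; d=R.T@np.linalg.inv(K)@np.array([px[0],px[1],1.0])
    return c+d*(z-c[2])/d[2]
def proj(f,p):
    q,_=cv2.projectPoints(np.array(p,float).reshape(-1,1,3),np.array(f["rvec"],float),np.array(f["tvec"],float),np.array(f["K"],float),None)
    return q.reshape(-1,2)
E
python3 - <<'E'
from h import *
for n in ["scene","top","wrist"]:
    f=cams.grab_frame(n); save(f,"a_%s.png"%n)
    R,_=cv2.Rodrigues(np.array(f["rvec"],float)); print(n,(-R.T@np.array(f["tvec"]).reshape(3)).round(), f["shot"])
print(env.state(), env.tip_reach)
E
```

```text
pics
scene [1384. -557. 1242.] 1
top [ 480.   17. 1434.] 2
wrist [154. 560. 384.] 3
{'time_s': 0.15, 'qpos': array([ 6.52033797e+01,  1.83435058e+01,  8.96894698e+01,  2.29093739e-04,
        7.20445314e+01, -1.14707740e+00]), 'qvel': array([ 0.11907452, -0.03226809, -0.27113166, -0.01411346, -0.07493643,
        0.05627564]), 'effort': array([-7.65000777e-05, -4.12778056e+01, -2.32152379e+01,  7.27728289e-02,
        4.32980270e-02, -1.12238915e-04]), 'ee_pos': array([230.51344668, 526.37726478, 224.31658021]), 'ee_rot': array([ -91.30811166,   89.92249257, -114.95772531]), 'force': array([-0.32266395, -0.05475278, -0.41183799]), 'torque': array([ 0.00861361, -0.04757705, -0.01145131]), 'gripper_width': 91.35339129741301} 11.0
```

View pics/a_scene.png

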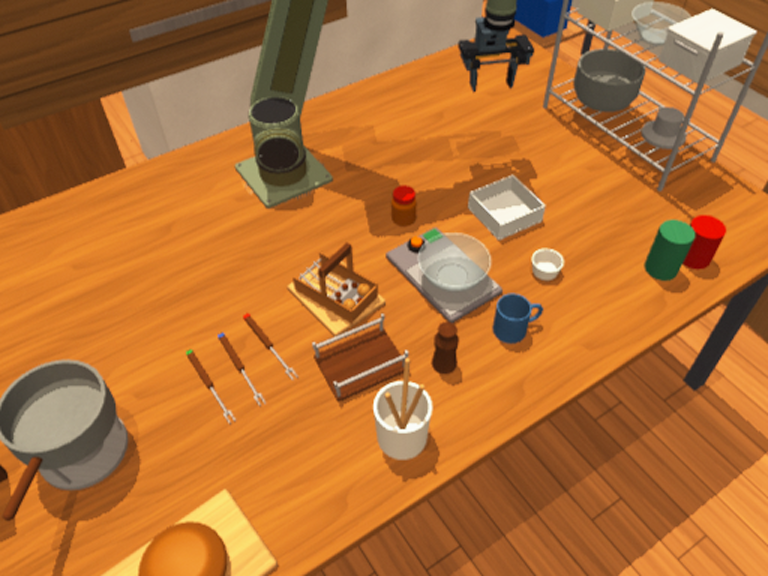

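View pics/a_top.png

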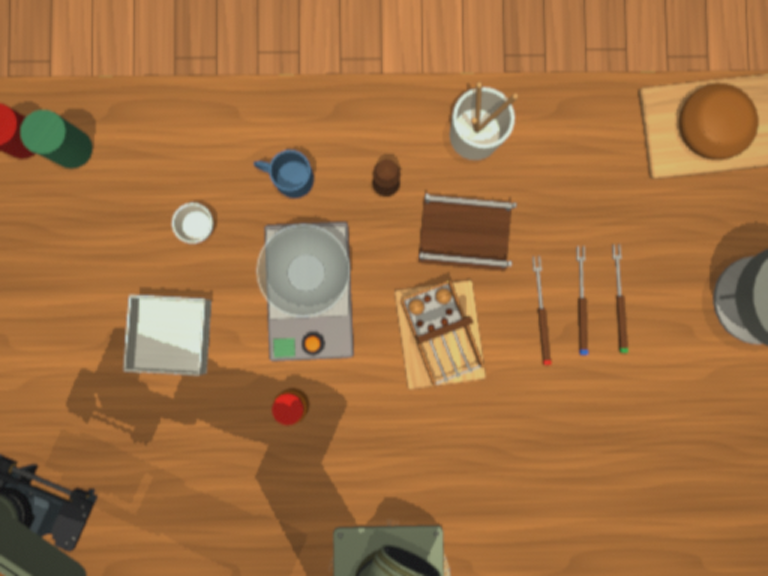

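View pics/a_wrist.png

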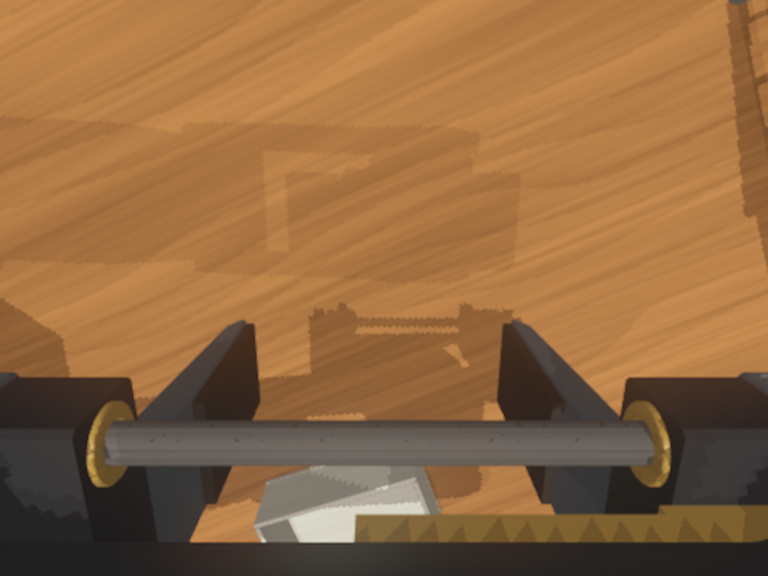

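Run:
```python
from h import *
f=cams.grab_frame("top"); s=cams.grab_frame("scene")
Z={"tare_top":36,"bowl_rim":60,"sieve_grip":75,"board":15,"nutbox_in":30,"hazelnut0_center":37,"walnut0_center":45,"fork0_grip":7,"fork1_grip":7,"fork2_grip":7,"rest":30,"mug":85,"pepper_mill":135,"ramekin":40,"jam_jar":90}
for n,z in Z.items():
    for fr,nm in((f,"top"),(s,"sc")):
        try: d=cams.silhouettes(fr,n)
        except Exception as e: print(n,e);continue
        for k in d[:6]:
            if k["conf"]<.3: continue
            print(nm,n,round(k["conf"],2),np.round(k["centre"],1),int(k["region"].sum()),ray(fr,k["centre"],z).round(0)[:2])
im=cv2.cvtColor(f["img"],cv2.COLOR_RGB2BGR)
cv2.imwrite("pics/b_crop.png",cv2.resize(im[175:265,250:430],None,fx=4.4,fy=4.4,interpolation=cv2.INTER_CUBIC))
im=cv2.cvtColor(s["img"],cv2.COLOR_RGB2BGR)
cv2.imwrite("pics/b_crop2.png",cv2.resize(im[140:270,180:300],None,fx=4.4,fy=4.4,interpolation=cv2.INTER_CUBIC))
```

```text
top tare_top 0.41 [211.8 227. ] 66 [454. 127.]
sc tare_top 0.42 [225.3 193.4] 1243 [ 478. -104.]
top bowl_rim 0.69 [198.5 182.5] 2960 [578. 161.]
top bowl_rim 0.47 [309.3 155.2] 2742 [ 650. -147.]
sc bowl_rim 0.64 [299.2 172.3] 1472 [559. 154.]
sc bowl_rim 0.49 [361.4 176. ] 320 [695. 325.]
top sieve_grip 0.92 [289.5 214. ] 1313 [487. -88.]
top sieve_grip 0.45 [293.5 197.4] 86 [ 532. -100.]
sc sieve_grip 0.79 [225.9 193.1] 1180 [ 508. -116.]
top board 0.88 [295.8 234. ] 1990 [ 430. -109.]
sc board 0.78 [217.8 205. ] 558 [ 493. -144.]
top nutbox_in 0.38 [294.9 236.2] 2053 [ 425. -105.]
sc nutbox_in 0.79 [336.1 136.9] 1467 [469. 404.]
top hazelnut0_center 0.5 [293.6 198.6] 90 [ 530. -103.]
top walnut0_center 0.57 [276.3 202.1] 97 [521. -54.]
sc walnut0_center 0.58 [241.4 195.2] 62 [523. -65.]
top fork0_grip 0.72 [366.5 227.2] 158 [ 446. -314.]
sc fork0_grip 0.64 [174.5 224.7] 164 [ 479. -304.]
top fork1_grip 0.71 [409.1 206.8] 375 [ 503. -438.]
top fork1_grip 0.36 [209.4 227.5] 86 [452. 137.]
sc fork1_grip 0.75 [130.6 244.7] 113 [ 471. -458.]
top fork2_grip 0.73 [389.6 213.6] 244 [ 484. -381.]
sc fork2_grip 0.73 [155.6 237.3] 151 [ 490. -379.]
top rest 0.65 [311.1 155. ] 2744 [ 654. -156.]
sc rest 0.58 [240.7 239.6] 1972 [ 667. -159.]
top mug 0.81 [194.7 117.1] 775 [755. 168.]
top mug 0.46 [277.3 202.1] 92 [520. -54.]
sc mug 0.84 [342.8 209.9] 781 [786. 157.]
top pepper_mill 0.91 [256.2 119.3] 390 [737.   0.]
sc pepper_mill 0.56 [297.6 230.7] 523 [797. -37.]
top ramekin 0.72 [126.9 142. ] 554 [696. 363.]
sc ramekin 0.73 [365.8 176.2] 361 [693. 352.]
top jam_jar 0.95 [190.2 269. ] 467 [344. 182.]
sc jam_jar 0.66 [265.  134.6] 348 [356. 145.]
```

View pics/b_crop.png

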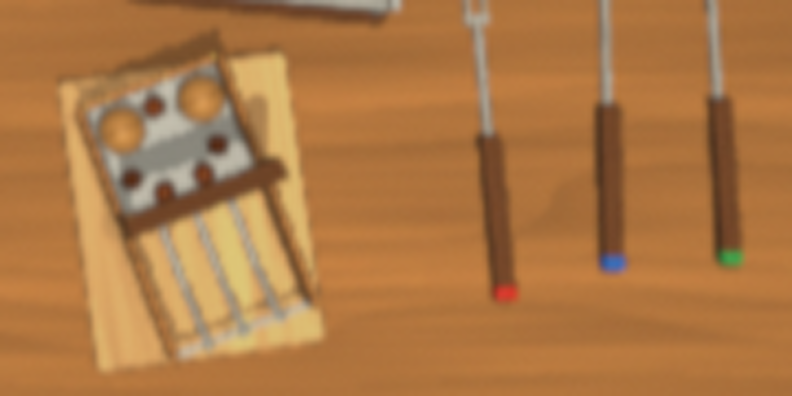

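View pics/b_crop2.png

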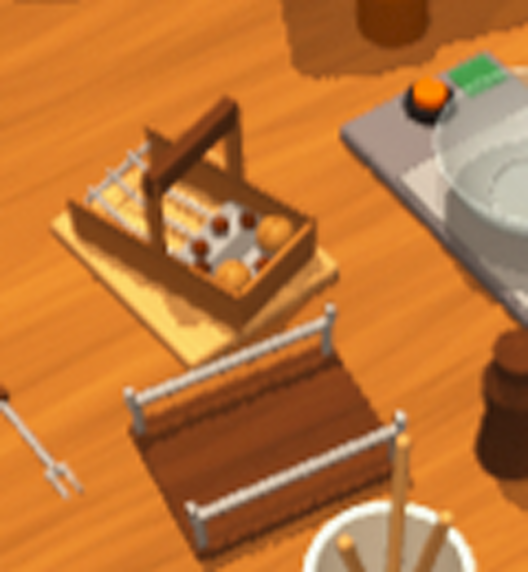

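Run:
```python
from h import *
from scipy.spatial.transform import Rotation as Ro
f=cams.grab_frame("top");s=cams.grab_frame("scene")
st=env.state();R=Ro.from_euler("xyz",st["ee_rot"],degrees=True).as_matrix();print(R.round(3))
c=lambda x,y:(x/4.4+250-.4,y/4.4+175-.4)
t=lambda x,y:(x/1.5-.17,y/1.5-.17)
def P(n,px,z,fr=f):print(n,ray(fr,px,z).round(0))
P("tare",t(313,343),36)
P("tareS",t(416,243),36,s)
P("barL",c(125,225),147);P("barR",c(285,172),147)
d=lambda x,y:(x/4.4+180-.4,y/4.4+140-.4)
P("barS far",d(232,105),147,s);P("barS near",d(153,180),147,s)
for n,a in dict(bd1=(60,85),bd2=(285,52),bd3=(325,340),bd4=(100,370)).items():P(n,c(*a),15)
for n,a in dict(rl1=(427,198),rl2=(514,205),rl3=(420,256),rl4=(510,265)).items():P(n,t(*a),50)
for n,a in dict(bx1=(130,295),bx2=(210,297),bx3=(124,373),bx4=(205,376)).items():P(n,t(*a),55)
for n,a in dict(f0a=(506,293),f0b=(490,138),f0t=(478,18),f2a=(613,263),f2b=(608,105),f1a=(731,258),f1b=(718,98)).items():P(n,c(*a),14)
for n,a in dict(w=(122,130),w2=(200,100),lipL=(180,352),lipR=(305,305)).items():P(n,c(*a),45)
P("bowlL",t(257,270),87);P("bowlR",t(351,270),87);P("bowlT",t(304,222),87);P("bowlB",t(304,314),87)
```

```text
[[ 0.     0.401  0.916]
 [ 0.     0.916 -0.401]
 [-1.     0.     0.   ]]
tare [450. 137.  36.]
tareS [455. 133.  36.]
barL [457. -52. 147.]
barR [ 486. -147.  147.]
barS far [463. -59. 147.]
barS near [ 495. -147.  147.]
bd1 [546. -18.  15.]
bd2 [ 565. -165.   15.]
bd3 [ 379. -187.   15.]
bd4 [362. -41.  15.]
rl1 [718. -80.  50.]
rl2 [ 703. -243.   50.]
rl3 [609. -65.  50.]
rl4 [ 590. -233.   50.]
bx1 [543. 471.  55.]
bx2 [538. 324.  55.]
bx3 [401. 481.  55.]
bx4 [393. 333.  55.]
f0a [ 407. -305.   14.]
f0b [ 507. -298.   14.]
f0t [ 586. -292.   14.]
f2a [ 425. -376.   14.]
f2b [ 528. -375.   14.]
f1a [ 427. -453.   14.]
f1b [ 531. -447.   14.]
w [515. -57.  45.]
w2 [ 534. -106.   45.]
lipL [375. -91.  45.]
lipR [ 403. -171.   45.]
bowlL [584. 232.  87.]
bowlR [582.  63.  87.]
bowlT [670. 147.  87.]
bowlB [503. 148.  87.]
```

Request:
arm_command([
  [0,[221,-391,0],-0.86],
  [0,[221,-391,0],-0.86],
  [0,[221,-391,0],-0.86],
  [0,[221,-391,0],-0.86],
  [0,[221,-391,0],-0.86],
  [0,[221,-391,0],-0.86],
  [0,[221,-391,0],-0.86],
  [0,[221,-391,0],-0.86],
  [0,[221,-391,0],-0.86],
  [0,[221,-391,-50],-0.86],
  [0,[221,-391,-100],-0.86],
  [0,[221,-391,-140],-0.86],
  [0,[221,-391,-160],-0.86],
  [0,[221,-391,-160],-0.86],
  [0,[221,-391,-160],-0.86],
])

```text
time_s: 3.35
ee_pos: [452.2, 135.9, 65.5]
ee_rot: [89.5, 90.0, 16.5]
force: [0.6, -0.2, 1.4]
gripper_width: 0.5
```

Run:
```python
from h import *
f=cams.grab_frame("top");s=cams.grab_frame("scene")
im=cv2.cvtColor(s["img"],cv2.COLOR_RGB2BGR)
a=cv2.resize(im[110:220,230:350],None,fx=4.,fy=4.,interpolation=cv2.INTER_CUBIC)
im=cv2.cvtColor(f["img"],cv2.COLOR_RGB2BGR)
b=cv2.resize(im[150:260,160:240],None,fx=4.,fy=4.,interpolation=cv2.INTER_CUBIC)
cv2.imwrite("pics/c.png",np.hstack([a,b]))
```

```text
(no output)
```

View pics/c.png

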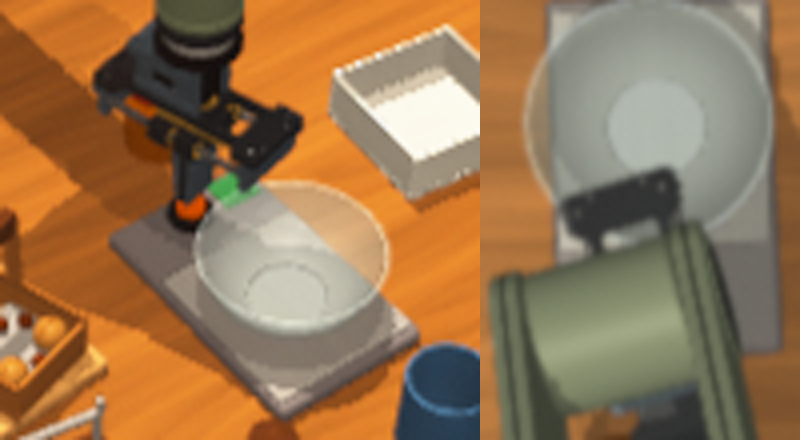

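Request:
arm_command([
  [0,[0,0,-10],0],
  [0,[0,0,-17],0],
  [0,[0,0,-20],0],
  [0,[0,0,-23],0],
  [0,[0,0,-25],0],
  [0,[0,0,-26],0],
  [0,[0,0,-26],0],
])

```text
time_s: 4.15
ee_pos: [452.6, 136.0, 44.5]
ee_rot: [89.2, 89.8, 16.2]
force: [-11.4, -3.5, 49.6]
gripper_width: 0.7
```

Run:
```python
from h import *
f=cams.grab_frame("wrist");s=cams.grab_frame("scene")
im=cv2.cvtColor(s["img"],cv2.COLOR_RGB2BGR)
a=cv2.resize(im[120:190,250:310],None,fx=6.5,fy=6.5,interpolation=cv2.INTER_CUBIC)
im=cv2.cvtColor(f["img"],cv2.COLOR_RGB2BGR)
b=cv2.resize(im[180:384,150:362],(400,455),interpolation=cv2.INTER_CUBIC)
cv2.imwrite("pics/d.png",np.hstack([a,b]))
print(env.state()["force"],env.state()["ee_pos"])
```

```text
[-10.17414908  -3.17310848  50.41089725] [452.64952269 136.05107144  44.47111506]
```

View pics/d.png

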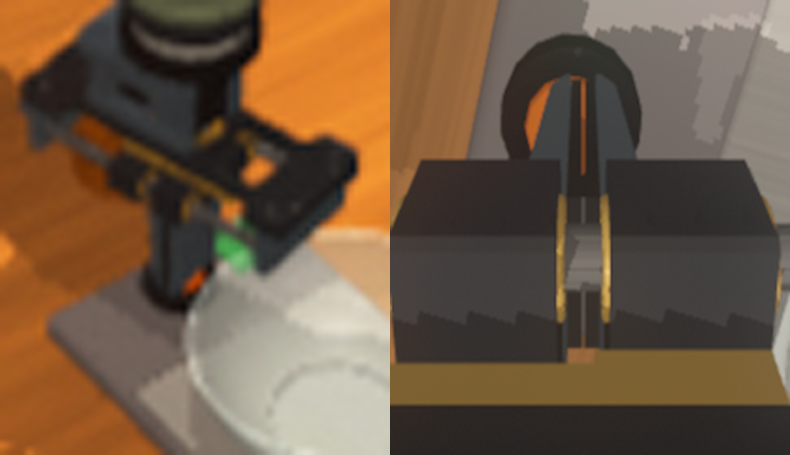

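Run:
```python
from h import *
f=cams.grab_frame("wrist")
R,_=cv2.Rodrigues(np.array(f["rvec"],float)); print((-R.T@np.array(f["tvec"]).reshape(3)).round())
for p in ([452,135,34],[462,135,34],[452,145,34],[452,125,34]): print(p,proj(f,p).round(0))
im=f["img"].astype(int); m=(im[...,0]>170)&(im[...,1]<130)&(im[...,2]<60)
m[:180]=0; m[300:]=0
ys,xs=np.where(m); print(len(xs),xs.min(),xs.max(),ys.min(),ys.max())
save(f,"e.png")
```

```text
[428. 216. 204.]
[452, 135, 34] [[250. 242.]]
[462, 135, 34] [[267. 247.]]
[452, 145, 34] [[255. 227.]]
[452, 125, 34] [[245. 257.]]
114 223 233 219 244
```

View pics/e.png

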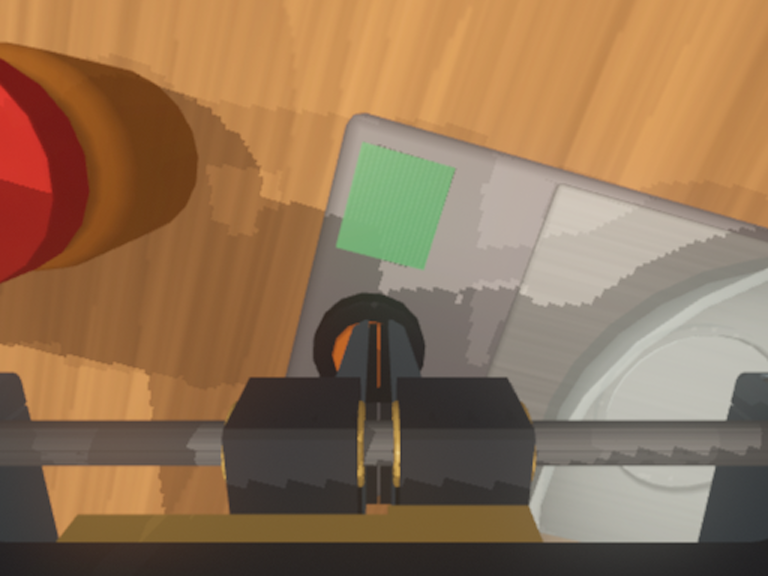

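Request:
arm_command([
  [0,[0,0,10],0],
  [0,[0,-10,40],0],
  [0,[0,-40,60],0],
  [0,[0,-40,60],0],
  [0,[0,-40,60],0],
])

```text
time_s: 4.8
ee_pos: [451.5, 95.5, 98.9]
ee_rot: [147.1, 90.0, 74.1]
force: [0.0, 0.1, -0.3]
gripper_width: 0.5
```

Run:
```python
from h import *
f=cams.grab_frame("wrist");save(f,"g.png")
im=f["img"].astype(int); m=(im[...,0]>170)&(im[...,1]<150)&(im[...,2]<60)
n,l,st,c=cv2.connectedComponentsWithStats(m.astype(np.uint8))
for i in range(1,n):
    if st[i,4]>150: print(st[i],c[i],ray(f,c[i],36))
```

```text
[   0    0  120   80 7697] [62.36975445 33.11822788] [306.93221645 171.04855772  36.        ]
[246 134  40  41 781] [266.28169014 158.5006402 ] [450.34245216 133.03198871  36.        ]
```

View pics/g.png

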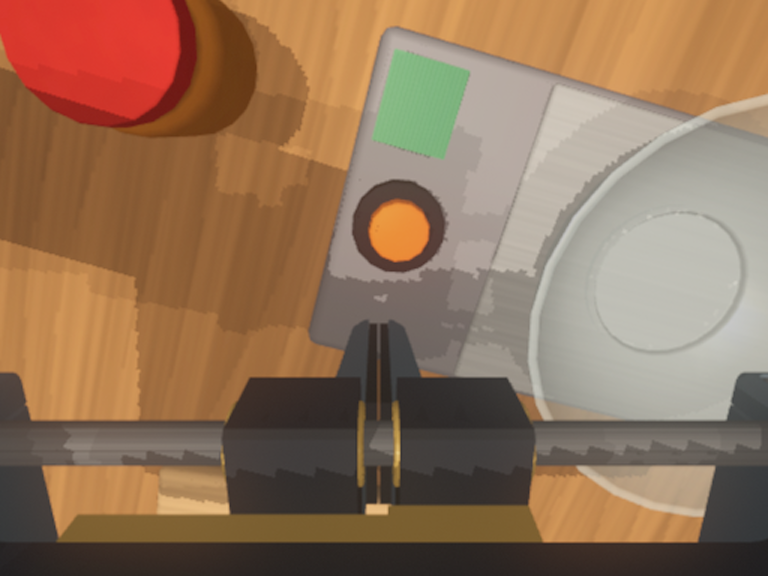

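Request:
arm_command([
  [0,[-1,37,0],0],
  [0,[-1,37,-35],0],
  [0,[-1,37,-50],0],
  [0,[-1,37,-50],0],
  [0,[-1,37,-50],0],
])

```text
time_s: 5.35
ee_pos: [449.3, 133.6, 47.9]
ee_rot: [-105.7, 89.8, -178.6]
force: [-3.4, 1.9, 3.3]
gripper_width: 0.5
```

Request:
arm_command([
  [0,[0,0,-1],0],
  [0,[0,0,-2],0],
  [0,[0,0,-2],0],
])

```text
time_s: 5.65
ee_pos: [450.4, 132.8, 47.0]
ee_rot: [-129.4, 90.0, 157.7]
force: [-1.8, 1.4, 3.0]
gripper_width: 0.0
```

Request:
arm_command([
  [0,[0,0,-1],0],
  [0,[0,0,-1],0],
])

```text
time_s: 5.85
ee_pos: [450.5, 132.7, 46.0]
ee_rot: [-164.5, 90.0, 122.5]
force: [-3.6, 2.2, 4.6]
gripper_width: 0.6
```

Request:
arm_command([
  [0,[0,0,-1],0],
  [0,[0,0,-1],0],
])

```text
time_s: 6.05
ee_pos: [450.6, 132.7, 45.3]
ee_rot: [155.7, 90.0, 82.7]
force: [-3.9, 1.9, 6.6]
gripper_width: 0.5
```

Request:
arm_command([
  [0,[0,0,-1],0],
  [0,[0,0,-1],0],
])

```text
time_s: 6.25
ee_pos: [450.6, 132.7, 45.1]
ee_rot: [112.6, 90.0, 39.7]
force: [-5.3, 0.2, 15.1]
gripper_width: 0.7
```

Request:
arm_command([
  [0,[0,0,-1],0],
  [0,[0,0,-1],0],
])

```text
time_s: 6.45
ee_pos: [450.7, 132.7, 45.0]
ee_rot: [96.2, 90.0, 23.3]
force: [-6.7, -0.5, 22.5]
gripper_width: 0.7
```

Request:
arm_command([
  [0,[0,0,3],0],
  [0,[0,0,5.5],0],
  [0,[0,0,5.5],0],
])

```text
time_s: 6.75
ee_pos: [451.0, 132.6, 48.7]
ee_rot: [67.7, 89.9, -5.2]
force: [-1.6, -0.2, 3.1]
gripper_width: 0.4
```

Request:
arm_command([
  [0,[0,0,1],0],
  [0,[0,0,1],0],
])

```text
time_s: 6.95
ee_pos: [451.0, 132.6, 49.4]
ee_rot: [50.8, 90.0, -22.1]
force: [-0.9, -0.6, 2.6]
gripper_width: 0.1
```

Request:
arm_command([
  [0,[0,0,1],0],
  [0,[0,0,1],0],
])

```text
time_s: 7.15
ee_pos: [451.0, 132.6, 50.5]
ee_rot: [57.2, 90.0, -15.7]
force: [-0.1, -0.4, 1.2]
gripper_width: 0.6
```

Request:
arm_command([
  [0,[0,0,1],0],
  [0,[0,0,1],0],
])

```text
time_s: 7.35
ee_pos: [450.7, 132.7, 51.4]
ee_rot: [82.4, 90.0, 9.5]
force: [0.4, 0.3, -0.3]
gripper_width: 0.2
```

Request:
arm_command([
  [0,[0,0,1],0],
  [0,[0,0,1],0],
])

```text
time_s: 7.55
ee_pos: [450.6, 132.7, 52.4]
ee_rot: [-130.2, 90.0, 156.9]
force: [0.2, -0.1, 0.0]
gripper_width: 0.6
```

Request:
arm_command([
  [0,[0,0,50],0],
  [0,[0,0,100],0],
  [0,[0,-20,145],0],
  [0,[5,-70,165],0],
  [0.9,[25,-235,165],0],
  [0.9,[25,-235,165],0],
  [0.9,[25,-235,165],0],
  [0.9,[25,-235,165],0],
  [0.9,[25,-235,165],0],
  [0.9,[25,-235,165],0],
])

```text
time_s: 8.55
ee_pos: [475.3, -102.1, 217.2]
ee_rot: [-160.7, 89.9, 126.3]
force: [-0.0, 0.3, -0.3]
gripper_width: 45.1
```

Run:
```python
from h import *
f=cams.grab_frame("wrist");save(f,"i.png")
print(env.state()["ee_pos"])
```

```text
[ 475.29718944 -101.4681946   217.23956564]
```

View pics/i.png

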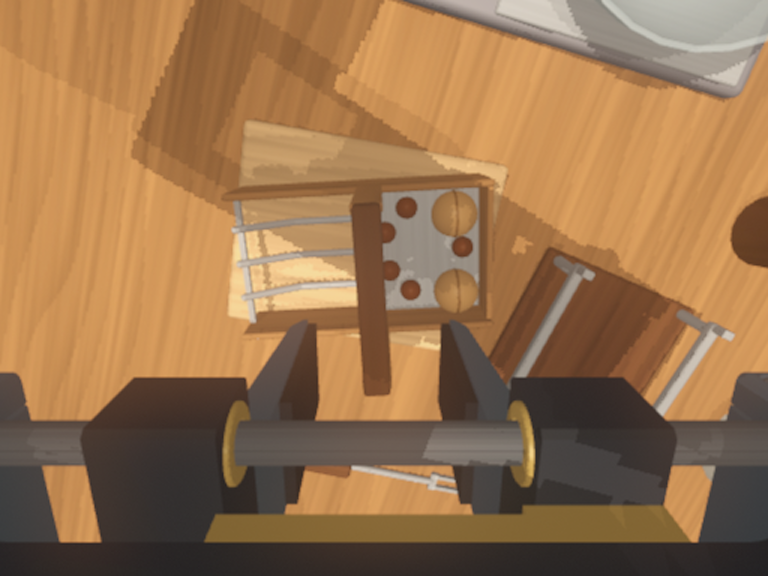

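Run:
```python
from h import *
f=cams.grab_frame("wrist")
t=lambda x,y:(x/1.5-.17,y/1.5-.17)
a=ray(f,t(367,204),147);b=ray(f,t(376,388),147);print(a,b,(a+b)/2,np.degrees(np.arctan2(*(a-b)[[1,0]])))
for p in((235,200),(250,320),(490,185),(490,322)):print(ray(f,t(*p),40))
```

```text
[455.59946642 -54.57704009 147.        ] [ 487.35998539 -144.15479478  147.        ] [471.47972591 -99.36591743 147.        ] 109.52237416660198
[371.98598888 -93.41110315  40.        ]
[ 400.80378958 -175.14727183   40.        ]
[532.65716412 -33.5663914   40.        ]
[ 567.72325575 -125.43598286   40.        ]
```

Request:
arm_command([
  [0.9,[-3.5,2,0],0.04],
  [0.9,[-3.5,2,-30],0.04],
  [0.9,[-3.5,2,-60],0.04],
  [0.9,[-3.5,2,-80],0.04],
  [0.9,[-3.5,2,-90],0.04],
  [0.9,[-3.5,2,-90],0.04],
  [0,[-3.5,2,-90],0.04],
  [0,[-3.5,2,-90],0.04],
  [0,[-3.5,2,-90],0.04],
  [0,[-3.5,2,-90],0.04],
  [0,[-3.5,2,-90],0.04],
  [0,[-3.5,2,-90],0.04],
  [0,[-3.5,2,-90],0.04],
], grip_force=30)

```text
time_s: 9.95
ee_pos: [472.2, -100.3, 127.5]
ee_rot: [74.1, 90.0, 3.5]
force: [-1.6, -0.9, 0.6]
gripper_width: 29.0
```

Request:
arm_command([
  [0,[0,0,0],0],
  [0,[0,0,0],0],
  [0,[0,0,0],0],
  [0,[0,0,0],0],
  [0,[0,0,3],0],
  [0,[0,0,8],0],
  [0,[0,0,15],0],
  [0,[0,0,18],0],
  [0,[0,0,20],0],
  [0,[0,0,20],0],
], grip_force=40)

```text
time_s: 10.95
ee_pos: [472.4, -100.3, 147.9]
ee_rot: [63.3, 89.9, -7.4]
force: [-1.5, 0.5, -3.8]
gripper_width: 13.5
```

Run:
```python
from h import *
f=cams.grab_frame("wrist");s=cams.grab_frame("scene")
save(f,"j.png")
im=cv2.cvtColor(s["img"],cv2.COLOR_RGB2BGR)
cv2.imwrite("pics/j2.png",cv2.resize(im[100:270,160:310],None,fx=3.4,fy=3.4,interpolation=cv2.INTER_CUBIC))
print(env.state()["ee_pos"],env.state()["gripper_width"],env.state()["torque"])
```

```text
[ 472.06277316 -100.23693233  147.41303053] 13.7383715975414 [-0.09828624  0.04387368 -0.00346206]
```

View pics/j.png

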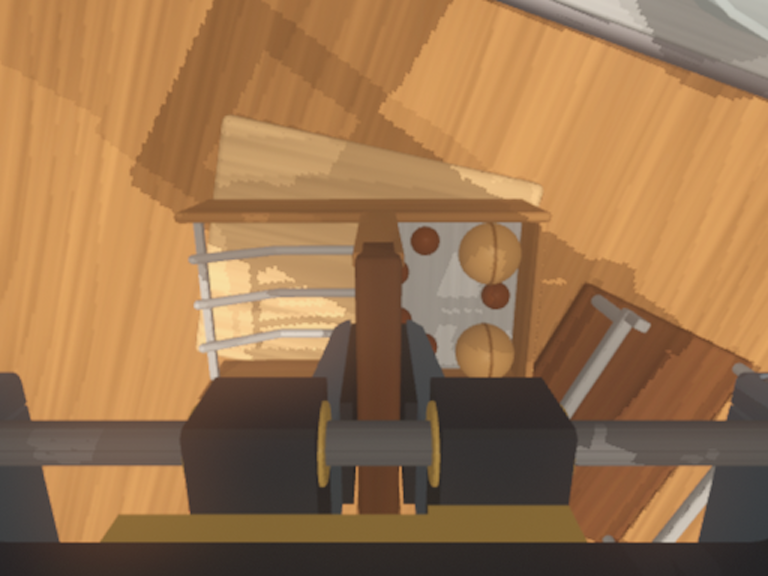

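View pics/j2.png

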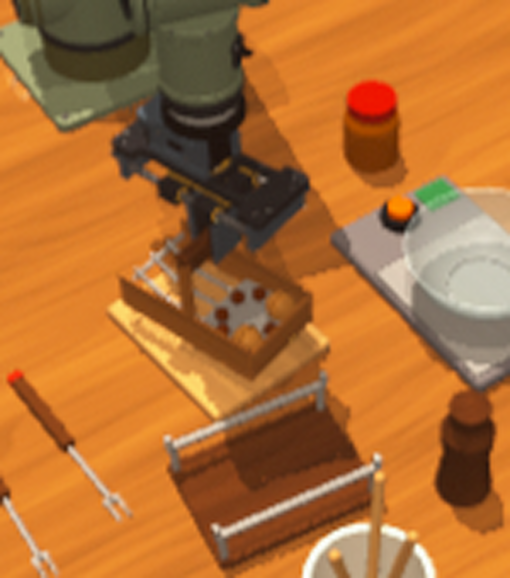

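Request:
arm_command([
  [0,[0,0,5],0],
  [0,[0,0,14],0],
  [0,[0,0,26],0],
  [0,[0,0,39],0],
  [0,[0,0,51],0],
  [0,[0,0,60],0],
  [0,[0,0,65],0],
  [0,[0,0,67],0],
])

```text
time_s: 11.85
ee_pos: [472.3, -100.3, 215.1]
ee_rot: [61.9, 89.9, -8.7]
force: [-0.3, 0.1, -4.5]
gripper_width: 13.7
```

Request:
arm_command([
  [0,[1.5,2.6,0],0],
  [0,[4.5,7.8,0],0],
  [0,[9,15.6,0],0],
  [0,[15,26,0],0],
  [0,[22.5,39,0],0],
  [0,[31.5,54.6,0],0],
  [0,[41.5,72,0],0],
  [0,[52.5,91,0],0],
  [0,[64.5,112,0],0],
  [0,[76.5,133,0],0],
  [0,[88.5,153,0],0],
  [0,[100.5,174,0],0],
  [0,[111.5,193,0],0],
  [0,[121.5,211,0],0],
  [0,[130.5,226,0],0],
  [0,[138,239,0],0],
  [0,[144,250,0],0],
  [0,[148.5,257.5,0],0],
  [0,[150,260,0],0],
  [0,[150,260,0],0],
])

```text
time_s: 13.85
ee_pos: [622.2, 159.6, 214.4]
ee_rot: [-59.3, 90.0, -130.0]
force: [-0.5, -1.4, -3.6]
gripper_width: 13.9
```

```bash
cat > look.py <<'E'
import sys
from h import *
n=sys.argv[1]
f=cams.grab_frame("wrist");s=cams.grab_frame("scene")
x0,y0,x1,y1=map(int,sys.argv[2:6])
a=cv2.cvtColor(f["img"],cv2.COLOR_RGB2BGR)[:300]
b=cv2.cvtColor(s["img"],cv2.COLOR_RGB2BGR)[y0:y1,x0:x1]
H=400
a=cv2.resize(a,(0,0),fx=420/512,fy=420/512,interpolation=cv2.INTER_AREA)
b=cv2.resize(b,(375,int(375*b.shape[0]/b.shape[1])),interpolation=cv2.INTER_CUBIC)
h=max(a.shape[0],b.shape[0]);o=np.zeros((h,a.shape[1]+b.shape[1],3),np.uint8)
o[:a.shape[0],:a.shape[1]]=a;o[:b.shape[0],a.shape[1]:]=b
cv2.imwrite("pics/"+n+".png",o)
st=env.state();print(st["time_s"],st["ee_pos"].round(1),st["gripper_width"])
E
python3 look.py k 230 90 370 230
```

```text
13.95 [621.9 159.1 214.5] 13.862506008161382
```

View pics/k.png

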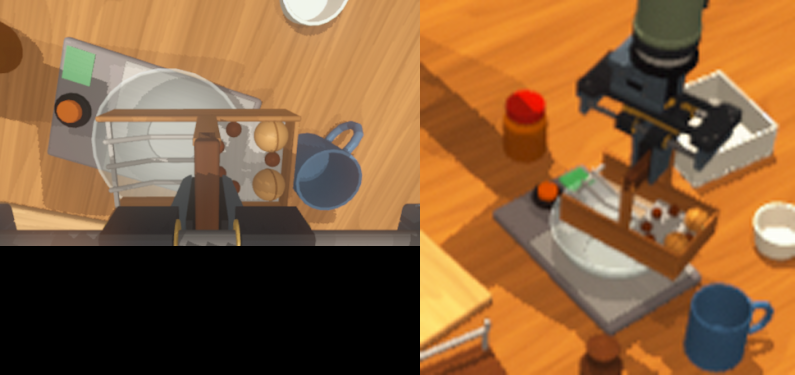

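Request:
arm_command([
  [0,[2,0.7,-1],0],
  [0,[5.6,2,-3],0],
  [0,[11.3,4,-5],0],
  [0,[18,6.3,-5],0],
  [0,[24.5,8.7,-5],0],
  [0,[30,10.7,-5],0],
  [0,[34,12,-5],0],
  [0,[36.8,13,-5],0],
  [0,[37.7,13.4,-5],0],
  [0,[37.7,13.4,-5],0],
  [0,[28,10,-5],0],
  [0,[10,3.5,-5],0],
  [0,[-9.4,-3.3,-5],0],
  [0,[-9.4,-3.3,-5],0],
  [0,[-9.4,-3.3,-5],0],
  [0,[-9.4,-3.3,-5],0],
  [0,[-9.4,-3.3,-5],0],
  [0,[-9.4,-3.3,-5],0],
])

```text
time_s: 15.75
ee_pos: [613.2, 156.6, 209.3]
ee_rot: [94.8, 90.0, 24.2]
force: [-0.7, -0.5, -4.0]
gripper_width: 13.8
```

```bash
python3 look.py l 230 90 370 230
```

```text
15.85 [613.  156.5 209.2] 13.59125799239167
```

View pics/l.png

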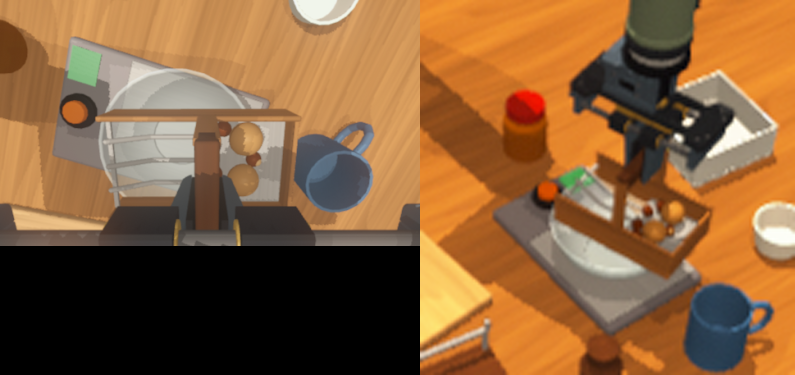

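Request:
arm_command([
  [0,[23.6,8.4,0],0],
  [0,[38.7,13.7,0],0],
  [0,[46.2,16.4,0],0],
  [0,[49,17.4,0],0],
  [0,[49,17.4,0],0],
  [0,[41.5,14.7,0],0],
  [0,[26.4,9.4,0],0],
  [0,[0,0,0],0],
  [0,[0,0,0],0],
  [0,[0,0,0],0],
  [0,[0,0,0],0],
  [0,[0,0,0],0],
])

```text
time_s: 17.05
ee_pos: [613.2, 156.5, 209.6]
ee_rot: [84.9, 90.0, 14.3]
force: [-0.2, -0.4, -3.8]
gripper_width: 13.9
```

```bash
python3 look.py m 230 90 370 230
```

```text
17.15 [613.1 156.6 209.3] 13.846785672803502
```

View pics/m.png

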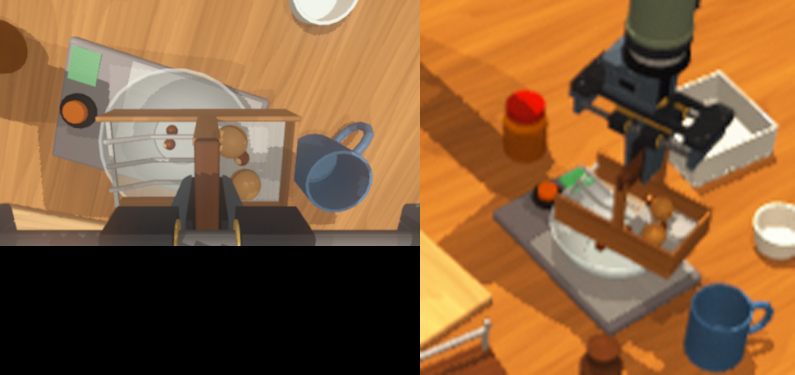

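Request:
arm_command([
  [0,[23.6,8.4,0],0],
  [0,[38.7,13.7,0],0],
  [0,[46.2,16.4,0],0],
  [0,[49,17.4,0],0],
  [0,[49,17.4,0],0],
  [0,[41.5,14.7,0],0],
  [0,[26.4,9.4,0],0],
  [0,[0,0,0],0],
  [0,[0,0,0],0],
  [0,[0,0,0],0],
  [0,[0,0,0],0],
  [0,[0,0,0],0],
])

```text
time_s: 18.35
ee_pos: [613.2, 156.5, 209.6]
ee_rot: [84.0, 90.0, 13.3]
force: [-0.2, -0.4, -3.4]
gripper_width: 13.5
```

```bash
python3 look.py n 230 90 370 230
```

```text
18.45 [613.1 156.5 209.3] 13.72425379591402
```

View pics/n.png

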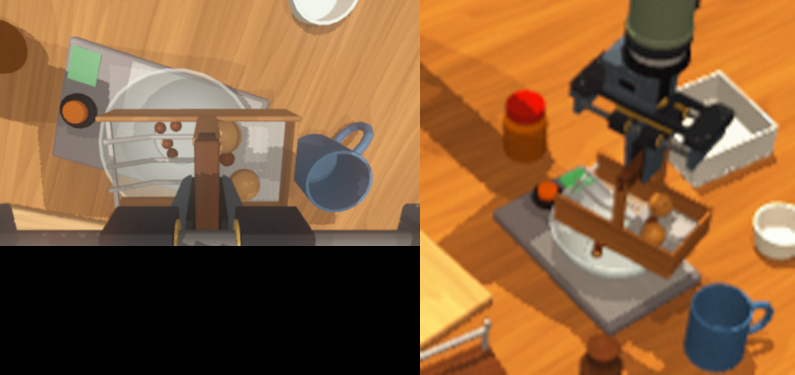

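Request:
arm_command([
  [0,[25,8.8,0],0],
  [0,[40,14.2,0],0],
  [0,[46.2,16.4,0],0],
  [0,[49,17.4,0],0],
  [0,[49,17.4,0],0],
  [0,[41.5,14.7,0],0],
  [0,[26.4,9.4,0],0],
  [0,[0,0,0],0],
  [0,[0,0,0],0],
  [0,[0,0,0],0],
  [0,[0,0,0],0],
  [0,[0,0,0],0],
])

```text
time_s: 19.65
ee_pos: [613.2, 156.5, 209.6]
ee_rot: [82.9, 90.0, 12.3]
force: [0.4, -0.1, -4.2]
gripper_width: 13.9
```

```bash
python3 look.py o 230 90 370 230
```

```text
19.75 [613.1 156.5 209.3] 13.753377011716218
```

View pics/o.png

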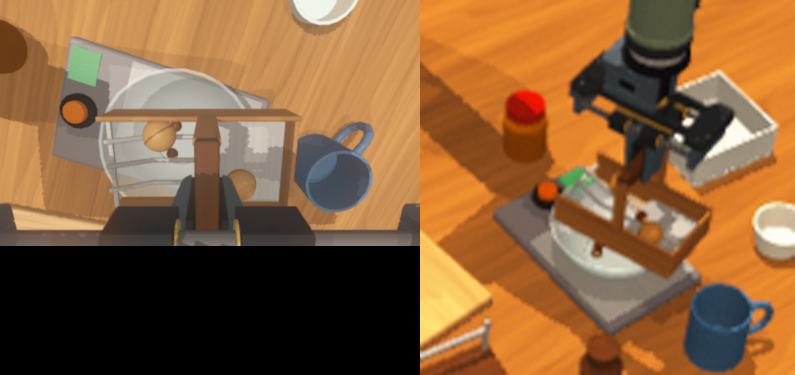

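```bash
cat > zoom.py <<'E'
import sys
from h import *
cam,n=sys.argv[1:3];x0,y0,x1,y1=map(int,sys.argv[3:7])
s=cams.grab_frame(cam);b=cv2.cvtColor(s["img"],cv2.COLOR_RGB2BGR)[y0:y1,x0:x1]
k=min(800/(x1-x0),600/(y1-y0));cv2.imwrite("pics/"+n+".png",cv2.resize(b,None,fx=k,fy=k,interpolation=cv2.INTER_CUBIC))
E
python3 zoom.py scene p1 270 130 350 200; python3 zoom.py wrist p2 110 110 360 290
```

```text
(no output)
```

View pics/p1.png

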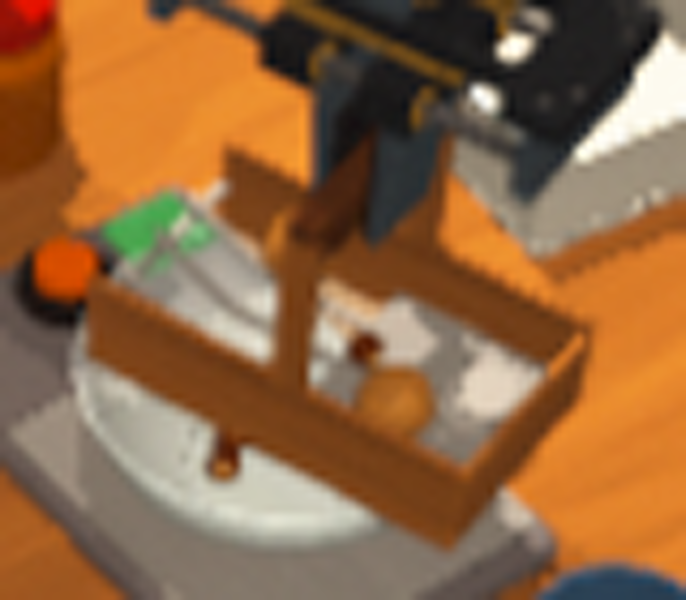

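View pics/p2.png

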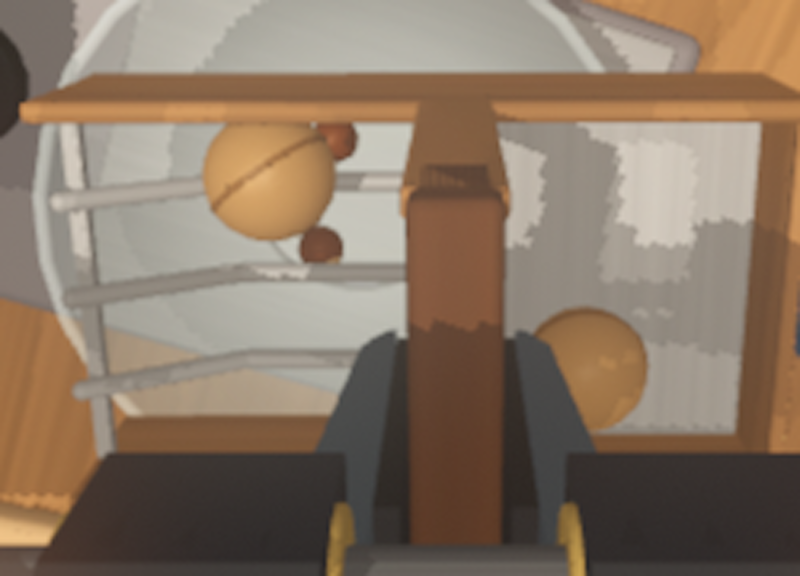

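Request:
arm_command([
  [0,[3,1,0],0],
  [0,[9,3.2,0],0],
  [0,[17,6,0],0],
  [0,[26,9.2,0],0],
  [0,[35,12.4,0],0],
  [0,[42,14.9,0],0],
  [0,[46,16.3,0],0],
  [0,[47,16.6,0],0],
  [0,[41.5,14.7,0],0],
  [0,[26.4,9.4,0],0],
  [0,[0,0,0],0],
  [0,[0,0,0],0],
  [0,[0,0,0],0],
  [0,[0,0,0],0],
  [0,[0,0,0],0],
])

```text
time_s: 21.35
ee_pos: [613.3, 156.6, 209.6]
ee_rot: [86.0, 90.0, 15.4]
force: [-0.8, 0.7, -3.1]
gripper_width: 13.6
```

```bash
python3 zoom.py scene q1 270 130 350 200; python3 zoom.py wrist q2 110 110 360 290
```

```text
(no output)
```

View pics/q1.png

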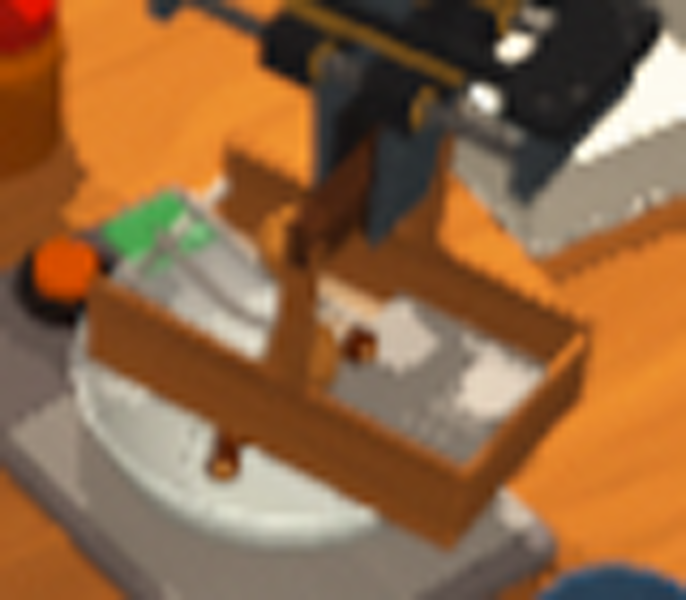

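View pics/q2.png

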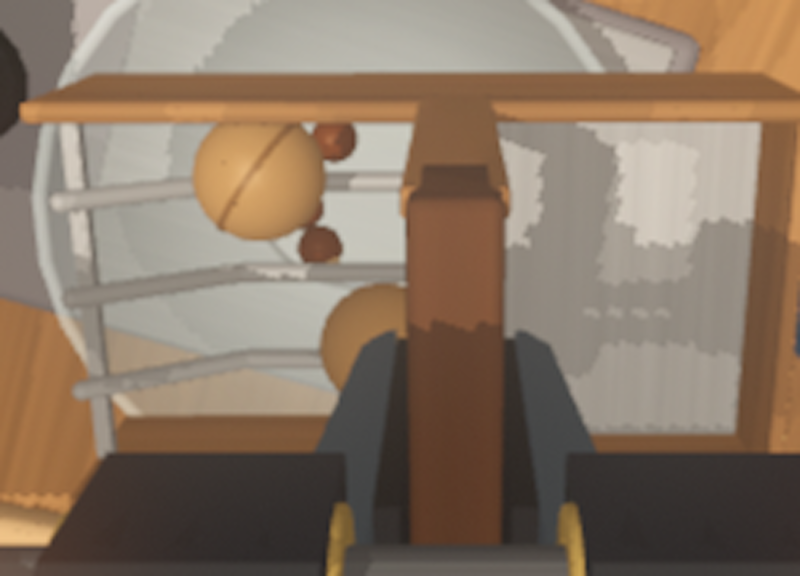

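Request:
arm_command([
  [0,[3,1,0],0],
  [0,[9,3.2,0],0],
  [0,[17,6,0],0],
  [0,[26,9.2,0],0],
  [0,[35,12.4,0],0],
  [0,[42,14.9,0],0],
  [0,[46,16.3,0],0],
  [0,[48,17,0],0],
  [0,[43,15.2,0],0],
  [0,[28.5,10.1,0],0],
  [0,[0,0,0],0],
  [0,[0,0,0],0],
  [0,[0,0,0],0],
  [0,[0,0,0],0],
  [0,[0,0,0],0],
])

```text
time_s: 22.95
ee_pos: [613.4, 156.6, 209.6]
ee_rot: [84.8, 89.9, 14.2]
force: [-0.4, 0.5, -4.0]
gripper_width: 13.7
```

```bash
python3 zoom.py scene r1 270 130 350 200; python3 zoom.py wrist r2 110 110 360 290
```

```text
(no output)
```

View pics/r1.png

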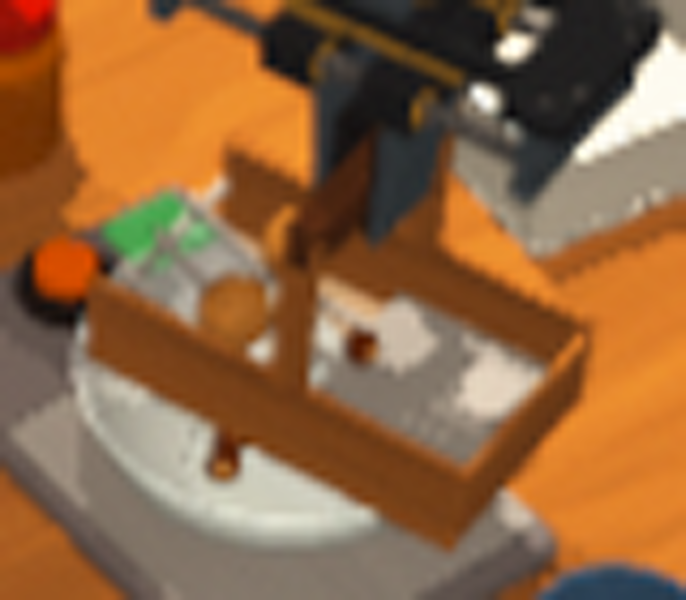

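View pics/r2.png

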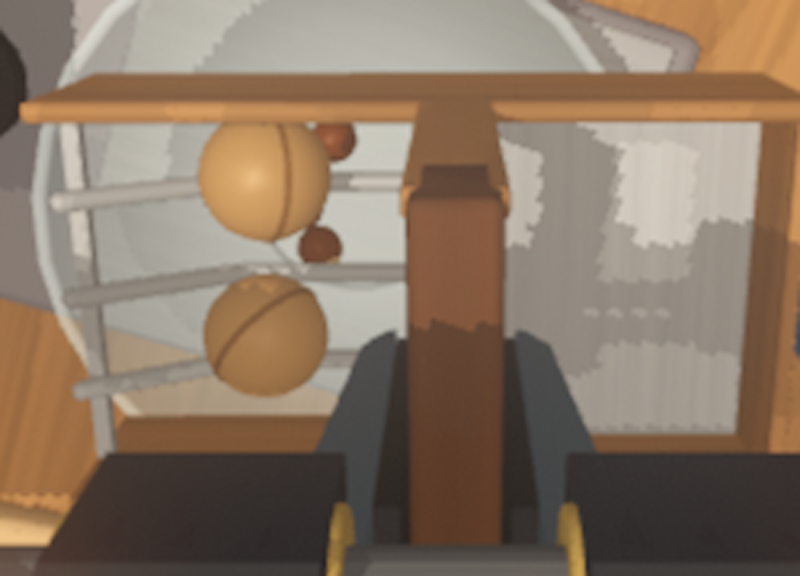

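Run:
```python
from h import *
f=cams.grab_frame("scene")
for z in(34,60,119):
  p=ray(f,(312,170.5),z); d=p[:2]-[613,156.5];u=np.array([-.943,-.334]);v=np.array([.334,-.943]);print(z,p.round(),d@u,d@v)
w=cams.grab_frame("wrist")
p=ray(f,(312,170.5),119);print(proj(w,p),(proj(w,p)[0]-[110,110])*3.2)
```

```text
34 [560. 214.  34.] 31.325066399120743 -71.6835250474632
60 [577. 197.  60.] 20.13548440095857 -50.11438496073175
119 [618. 159. 119.] -5.256259364101644 -1.1690286100716716
[[258.26726418 194.59746706]] [474.45524538 270.71189461]
```

Request:
arm_command([
  [0,[4,1.4,0],0],
  [0,[12,4.2,0],0],
  [0,[22,7.8,0],0],
  [0,[33,11.7,0],0],
  [0,[44,15.6,0],0],
  [0,[52,18.4,0],0],
  [0,[57,20.2,0],0],
  [0,[59,20.9,0],0],
  [0,[51,18.1,0],0],
  [0,[33,11.7,0],0],
  [0,[0,0,0],0],
  [0,[0,0,0],0],
  [0,[0,0,0],0],
  [0,[0,0,0],0],
  [0,[0,0,0],0],
])

```text
time_s: 24.65
ee_pos: [613.4, 156.6, 209.7]
ee_rot: [85.2, 89.9, 14.6]
force: [0.1, -0.1, -3.5]
gripper_width: 14.0
```

```bash
python3 zoom.py scene s1 270 130 350 200; python3 zoom.py wrist s2 110 110 360 290
```

```text
(no output)
```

View pics/s1.png

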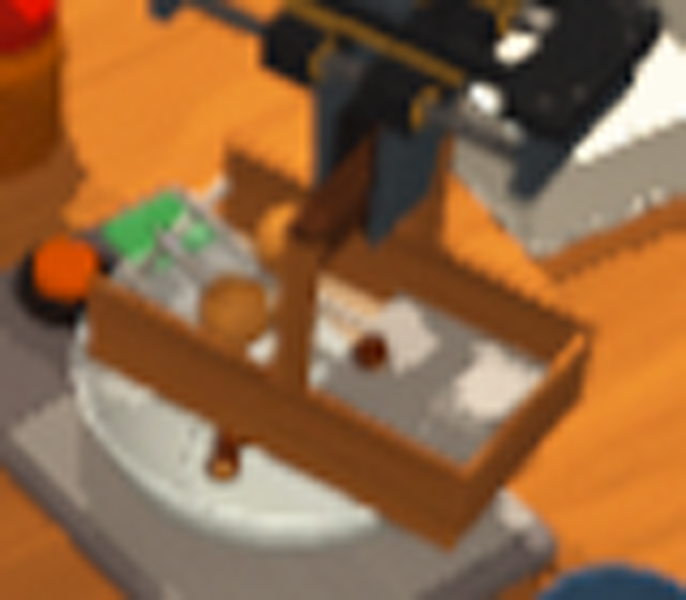

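View pics/s2.png

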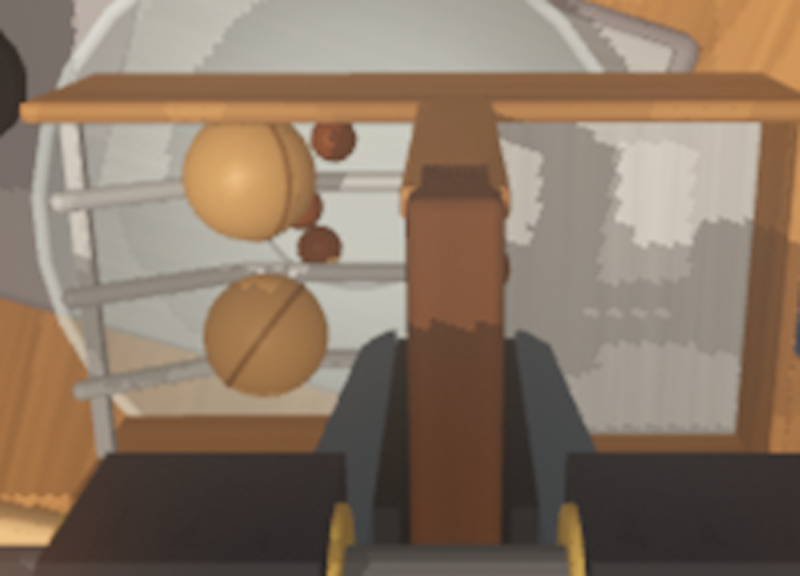

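Request:
arm_command([
  [0,[-1,2.8,0],0],
  [0,[-3,8.5,0],0],
  [0,[-5.7,16,0],0],
  [0,[-8,22.6,0],0],
  [0,[-9.7,27.3,0],0],
  [0,[-10,28.3,0],0],
  [0,[-8.3,23.6,0],0],
  [0,[-5.7,16,0],0],
  [0,[0,0,0],0],
  [0,[0,0,0],0],
  [0,[0,0,0],0],
  [0,[23.6,8.4,0],0],
  [0,[38.7,13.7,0],0],
  [0,[46.2,16.4,0],0],
  [0,[49,17.4,0],0],
  [0,[46.2,16.4,0],0],
  [0,[38.7,13.7,0],0],
  [0,[25,8.8,0],0],
  [0,[0,0,0],0],
  [0,[0,0,0],0],
])

```text
time_s: 26.75
ee_pos: [608.3, 155.0, 209.9]
ee_rot: [-92.7, 89.7, -163.3]
force: [-0.9, 0.5, -3.4]
gripper_width: 13.8
```

```bash
python3 zoom.py scene t1 270 130 350 200; python3 zoom.py wrist t2 110 110 360 290
```

```text
(no output)
```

View pics/t1.png

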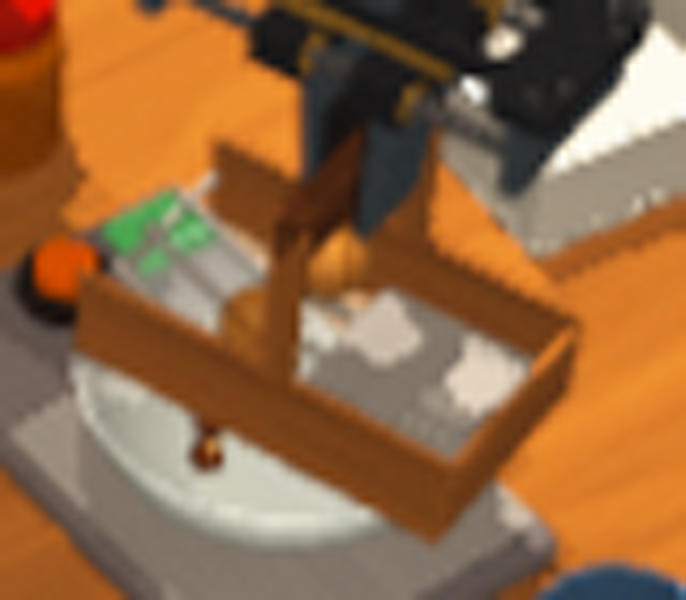

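View pics/t2.png

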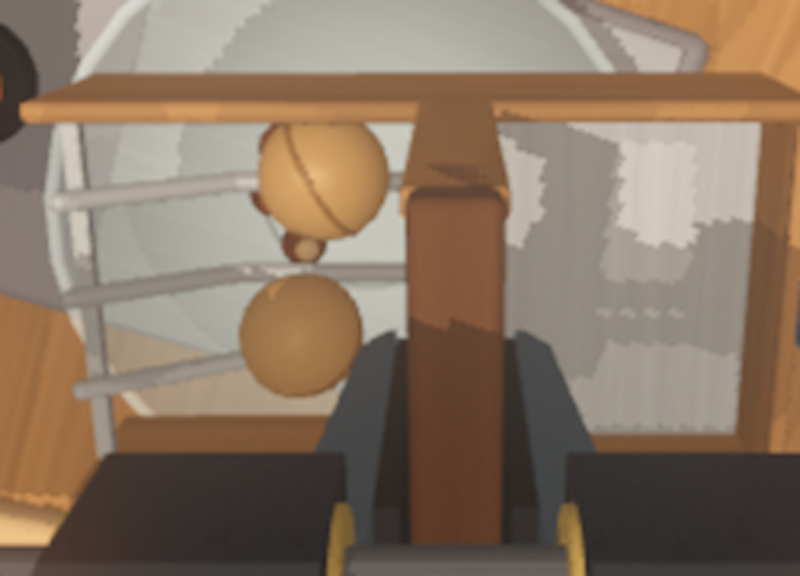

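Request:
arm_command([
  [0,[0,0,0],0],
  [0,[0,0,0],0],
  [0,[0,0,0],0],
  [0,[0,0,0],0],
])

```text
time_s: 27.25
ee_pos: [613.0, 156.5, 209.3]
ee_rot: [-137.6, 90.0, 151.8]
force: [0.3, -0.1, -3.8]
gripper_width: 13.9
```

```bash
python3 zoom.py scene u1 270 130 350 200; python3 zoom.py wrist u2 110 110 360 290
```

```text
(no output)
```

View pics/u1.png

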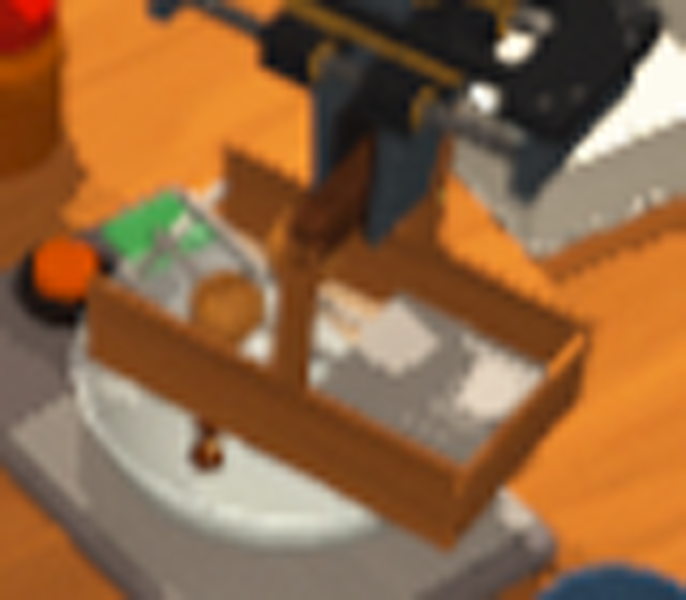

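View pics/u2.png

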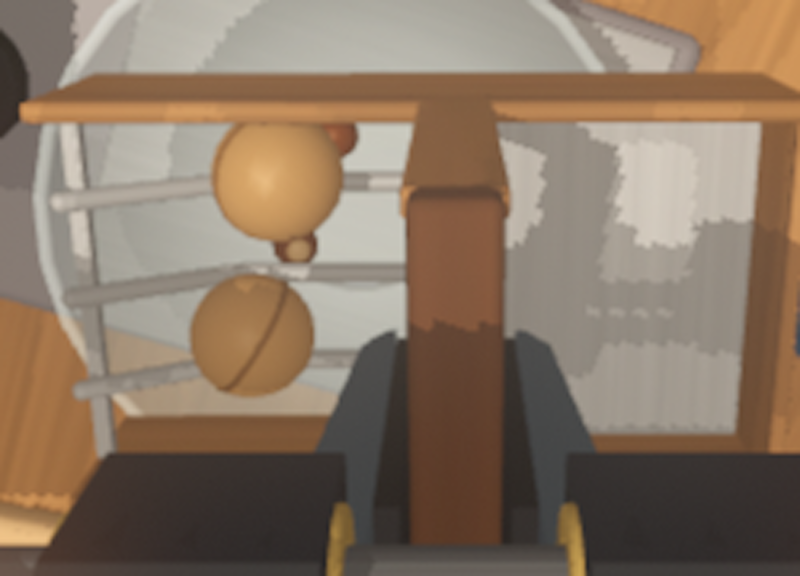

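Request:
arm_command([
  [0,[-3,-1,0],0],
  [0,[-8.5,-3,0],0],
  [0,[-17,-6,0],0],
  [0,[-28,-10,0],0],
  [0,[-42,-15,0],0],
  [0,[-59,-21,0],0],
  [0,[-78,-28,0],0],
  [0,[-97,-34,0],0],
  [0,[-116,-41,0],0],
  [0,[-133,-47,0],0],
  [0,[-147,-52,0],0],
  [0,[-158,-56,0],0],
  [0,[-167,-59,0],0],
  [0,[-174,-61,0],0],
  [0,[-180,-62,0],0],
  [0,[-184,-63,0],0],
  [0,[-187,-63,0],0],
  [0,[-189,-63,0],0],
  [0,[-190,-63,0],0],
], grip_force=60)

```text
time_s: 29.25
ee_pos: [422.8, 93.5, 209.4]
ee_rot: [82.5, 90.0, 11.8]
force: [-0.5, 0.2, -3.6]
gripper_width: 13.9
```

```bash
python3 zoom.py scene v1 240 130 350 212; python3 zoom.py wrist v2 0 0 512 384;python3 zoom.py top v3 100 140 260 260
```

```text
(no output)
```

View pics/v1.png

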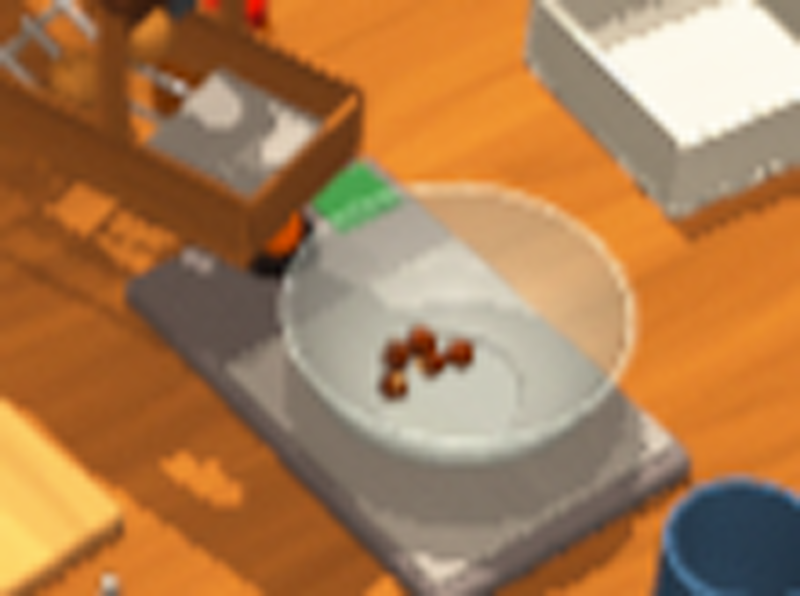

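View pics/v2.png

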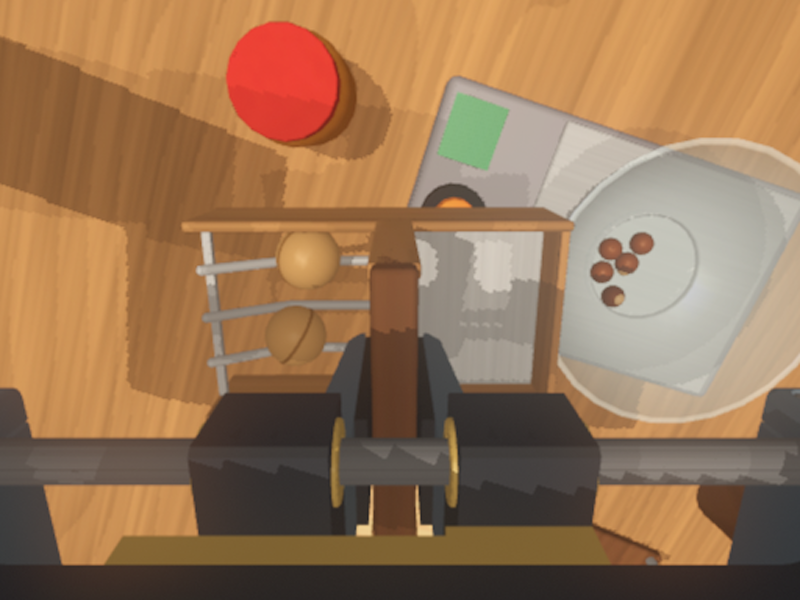

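View pics/v3.png

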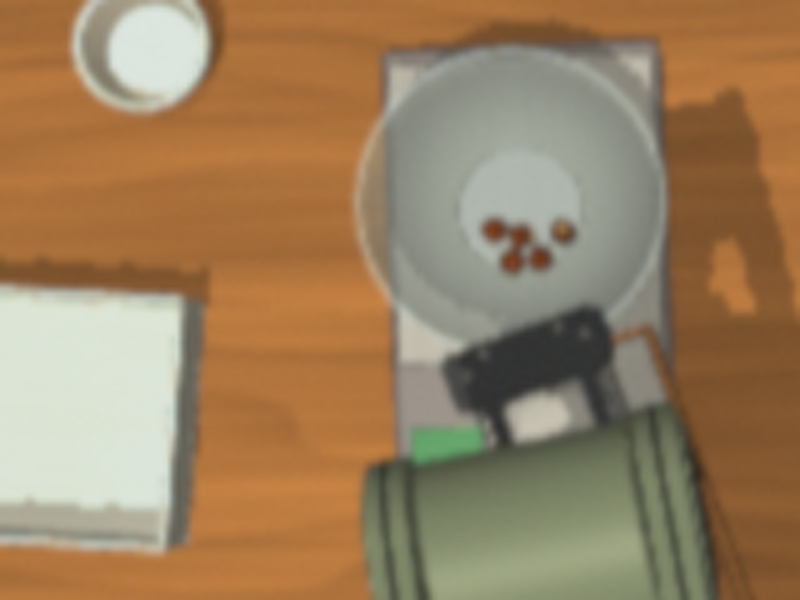

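Request:
arm_command([
  [0,[0,0,3],-0.03],
  [0,[0,0,6],-0.09],
  [0,[0,0,8],-0.18],
  [0,[0,0,8],-0.3],
  [0,[0,0,8],-0.42],
  [0,[0,0,8],-0.54],
  [0,[0,0,8],-0.66],
  [0,[0,0,8],-0.78],
  [0,[0,0,8],-0.9],
  [0,[0,0,8],-1.02],
  [0,[0,0,8],-1.14],
  [0,[0,0,8],-1.26],
  [0,[0,0,8],-1.38],
  [0,[0,0,8],-1.5],
  [0,[0,0,8],-1.62],
  [0,[0,0,8],-1.74],
  [0,[0,0,8],-1.86],
  [0,[0,0,8],-1.96],
  [0,[0,0,8],-2.03],
  [0,[0,0,8],-2.06],
])

```text
time_s: 31.4
ee_pos: [423.0, 93.4, 217.4]
ee_rot: [71.8, 90.0, -116.9]
force: [-0.8, -0.3, -3.2]
gripper_width: 13.7
```

```bash
python3 zoom.py scene w1 220 80 380 200; python3 zoom.py wrist w2 0 0 512 384;python3 zoom.py top w3 60 150 260 300
python3 - <<'E'
from h import *
st=env.state();print(st["qpos"].round(1),st["ee_pos"].round(1))
E
```

```text
[ 10.9   5.8 107.4  -0.   66.9 109.5] [422.9  93.4 217.4]
```

View pics/w1.png

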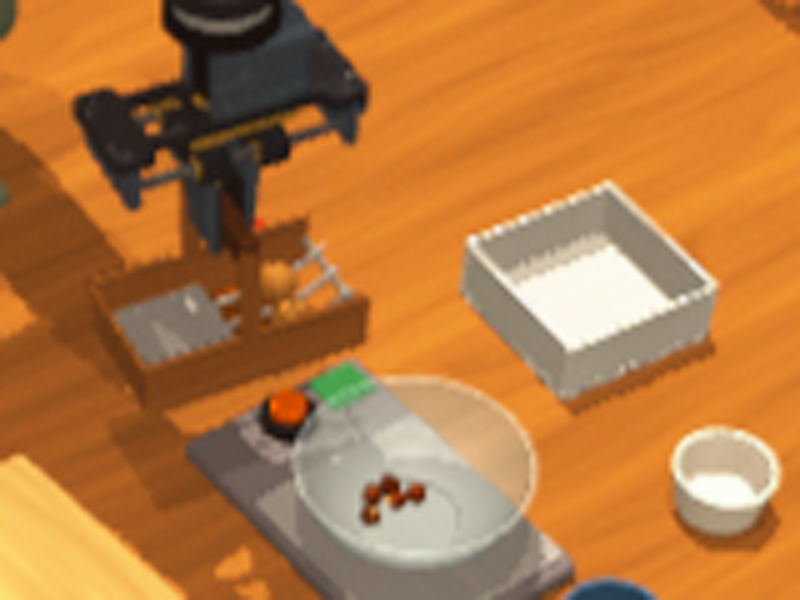

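View pics/w2.png

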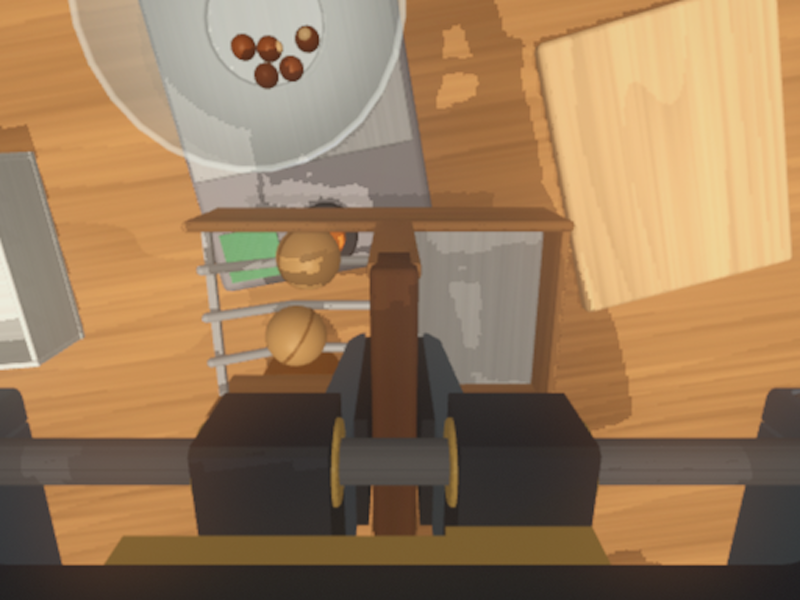

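View pics/w3.png

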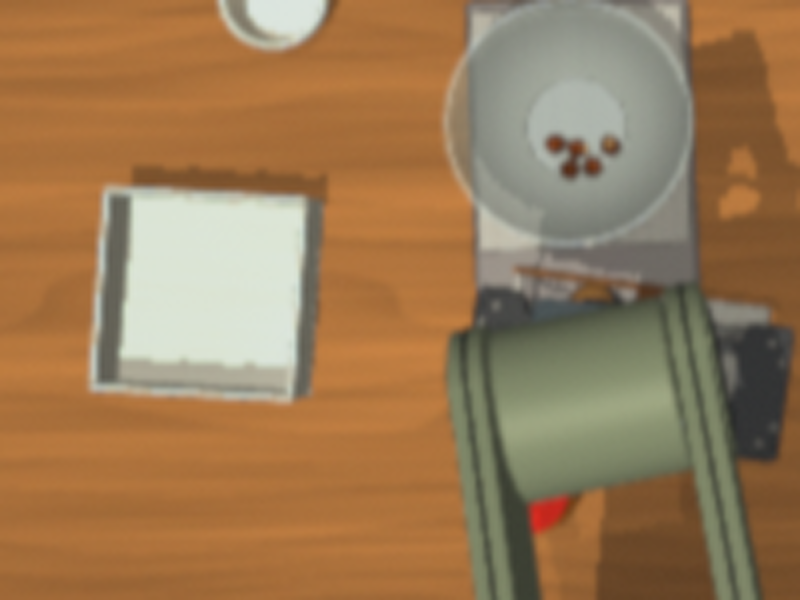

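Request:
arm_command([
  [0,[0,-1.5,-1],0],
  [0,[-1,-5,-3],0],
  [0,[-2,-10,-6],0],
  [0,[-3,-16,-10],0],
  [0,[-4,-22,-14],0],
  [0,[-5,-29,-18],0],
  [0,[-6,-35,-22],0],
  [0,[-7,-40,-25],0],
  [0,[-8,-44,-27],0],
  [0,[-8,-46,-27],0],
  [0,[-8,-46,-27],0],
  [0,[-8,-46,-27],0],
])

```text
time_s: 32.75
ee_pos: [415.0, 47.5, 190.7]
ee_rot: [-160.5, 90.0, 10.9]
force: [0.3, -0.1, -2.6]
gripper_width: 14.1
```

```bash
python3 look.py x 220 80 340 200
```

```text
32.85 [415.   47.6 190.6] 13.603761553583492
```

View pics/x.png

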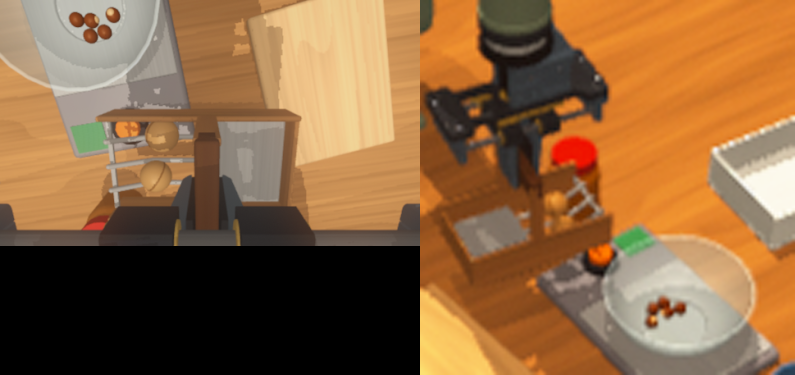

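Request:
arm_command([
  [0,[1,7,0],0],
  [0,[3.2,20.8,0],0],
  [0,[6.3,41.5,0],0],
  [0,[10.5,69,0],0],
  [0,[15.8,104,0],0],
  [0,[22,145.4,0],0],
  [0,[29.4,194,0],0],
  [0,[37,243,0],0],
  [0,[29.4,194,0],0],
  [0,[22,145,0],0],
  [0,[16,105,0],0],
  [0,[12,79,0],0],
  [0,[10,65,0],0],
  [0,[9,59,0],0],
  [0,[9,59,0],0],
  [0,[9,59,0],0],
  [0,[9,59,0],0],
  [0,[9,59,0],0],
])

```text
time_s: 34.65
ee_pos: [424.0, 107.1, 190.4]
ee_rot: [-45.0, 90.0, 126.4]
force: [0.1, -0.0, -2.6]
gripper_width: 13.8
```

```bash
python3 look.py y 220 80 380 220; python3 zoom.py top y3 60 150 260 300
```

```text
34.75 [423.9 106.9 190.4] 13.439091554733242
```

View pics/y.png

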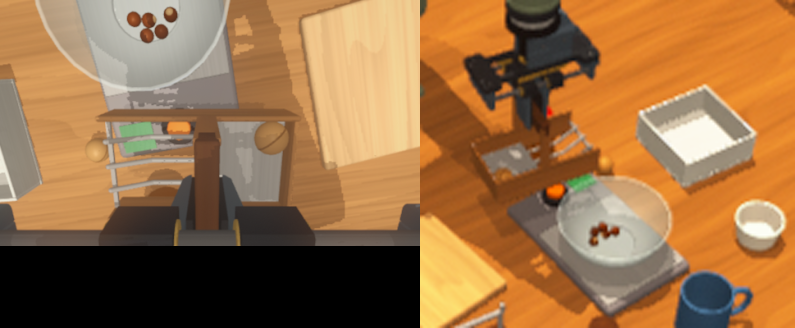

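View pics/y3.png

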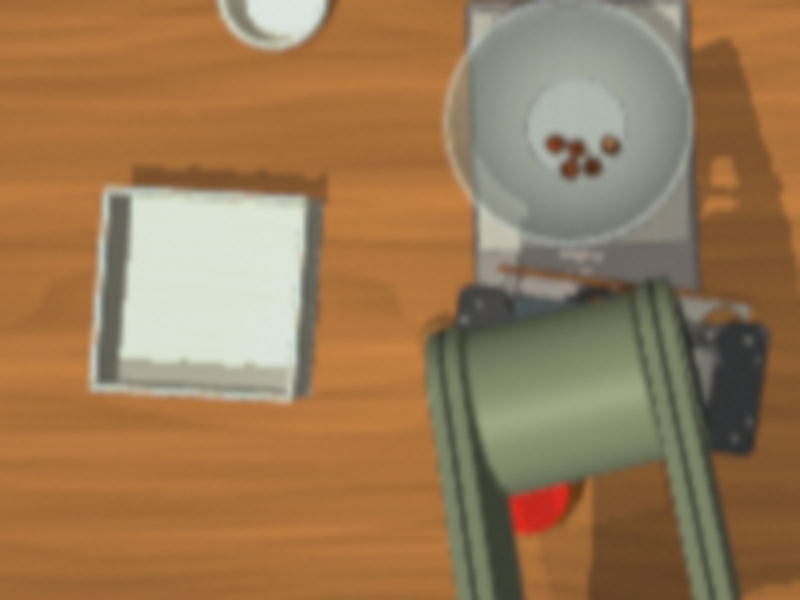

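Request:
arm_command([
  [0,[0.5,3,0],0],
  [0,[1.5,10,0],0],
  [0,[3,20,0],0],
  [0,[5,33,0],0],
  [0,[7,47,0],0],
  [0,[9,60,0],0],
  [0,[10.5,71,0],0],
  [0,[12,79,0],0],
  [0,[12.5,84,0],0],
  [0,[13,86,0],0],
  [0,[13,86,0],0],
  [0,[13,86,0],0],
  [0,[13,86,0],0],
])

```text
time_s: 36.1
ee_pos: [436.7, 192.0, 190.5]
ee_rot: [91.2, 90.0, -97.5]
force: [0.2, 1.0, -3.7]
gripper_width: 13.6
```

```bash
python3 look.py z 220 80 380 220; python3 zoom.py top z3 60 150 260 300
```

```text
36.2 [436.8 192.1 190.5] 13.941219279979801
```

View pics/z.png

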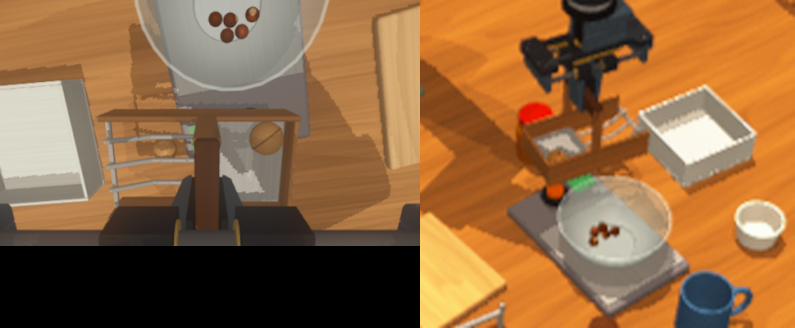

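View pics/z3.png

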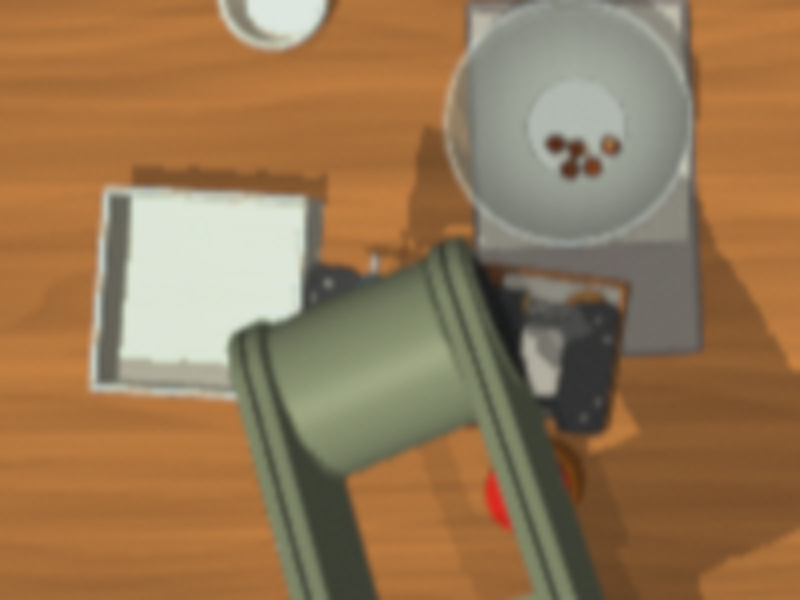

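Request:
arm_command([
  [0,[1.5,10,0],0],
  [0,[5,35,0],0],
  [0,[11,74,0],0],
  [0,[19,123,0],0],
  [0,[26,170,0],0],
  [0,[18.5,122,0],0],
  [0,[11,74,0],0],
  [0,[6.5,45,0],0],
  [0,[4.5,30,0],0],
  [0,[4,25,0],0],
  [0,[4,25,0],0],
  [0,[4,25,0],0],
  [0,[4,25,0],0],
  [0,[4,25,0],0],
])

```text
time_s: 37.65
ee_pos: [441.0, 218.2, 190.4]
ee_rot: [-95.4, 90.0, 75.9]
force: [0.3, 0.8, -3.0]
gripper_width: 13.6
```

```bash
python3 look.py A 220 80 380 220
```

```text
37.75 [440.8 217.9 190.4] 13.386721981035743
```

View pics/A.png

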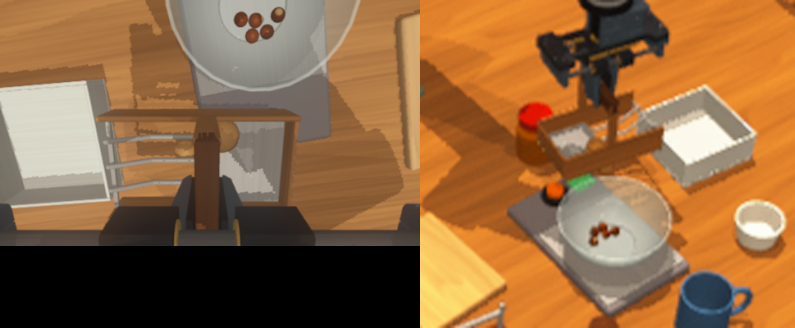

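Request:
arm_command([
  [0,[-4,-28,0],0],
  [0,[-8,-52,0],0],
  [0,[-10.5,-70,0],0],
  [0,[-12.5,-83,0],0],
  [0,[-13.8,-92,0],0],
  [0,[-14.7,-98,0],0],
  [0,[-15,-100,0],0],
  [0,[-15,-101,0],0],
  [0,[-15,-101,0],0],
  [0,[-15,-101,0],0],
])

```text
time_s: 38.75
ee_pos: [425.9, 116.8, 190.4]
ee_rot: [-89.5, 90.0, 81.8]
force: [0.1, 0.2, -2.8]
gripper_width: 13.4
```

```bash
python3 look.py B 220 80 380 220
```

```text
38.85 [425.9 116.7 190.4] 13.760756712108783
```

View pics/B.png

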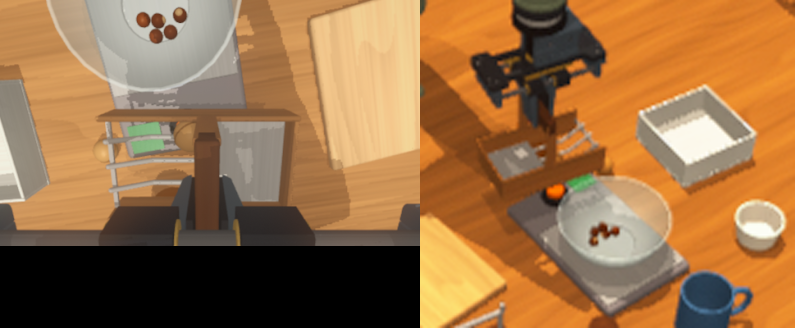

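Request:
arm_command([
  [0,[1,6,0],0],
  [0,[2.7,18,0],0],
  [0,[5.4,36,0],0],
  [0,[9,59,0],0],
  [0,[13.5,89,0],0],
  [0,[19,125,0],0],
  [0,[25,166,0],0],
  [0,[32,211,0],0],
  [0,[38.7,255,0],0],
  [0,[31,206,0],0],
  [0,[23.7,157,0],0],
  [0,[16.2,108,0],0],
  [0,[12.5,83,0],0],
  [0,[10.6,71,0],0],
  [0,[10,66,0],0],
  [0,[10,66,0],0],
  [0,[10,66,0],0],
  [0,[10,66,0],0],
])

```text
time_s: 40.65
ee_pos: [436.1, 183.5, 190.4]
ee_rot: [-103.0, 90.0, 68.4]
force: [0.3, -0.8, -2.0]
gripper_width: 14.1
```

```bash
python3 look.py C 220 80 380 220
```

```text
40.75 [436.  183.2 190.4] 13.500509783369482
```

View pics/C.png

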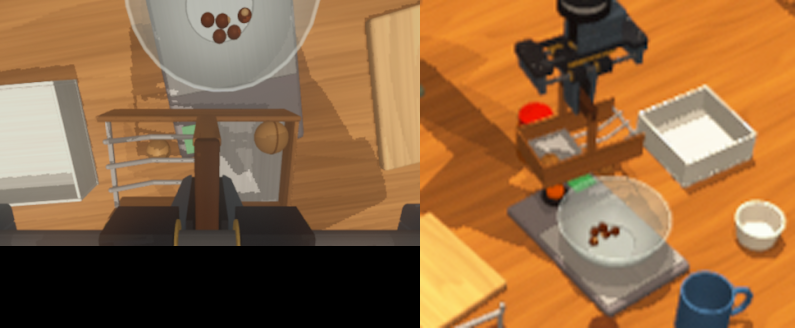

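Request:
arm_command([
  [0,[0,-2,4],0.03],
  [0,[0,-6,10],0.09],
  [0,[1,-12,17],0.18],
  [0,[2,-21,23],0.28],
  [0,[4,-33,25],0.4],
  [0,[6,-48,25],0.52],
  [0,[8,-65,25],0.65],
  [0,[11,-84,25],0.78],
  [0,[13,-104,25],0.91],
  [0,[16,-125,25],1.04],
  [0,[19,-146,25],1.17],
  [0,[21,-167,25],1.3],
  [0,[24,-188,25],1.43],
  [0,[27,-208,25],1.56],
  [0,[29,-226,25],1.69],
  [0,[31,-242,25],1.82],
  [0,[33,-256,25],1.92],
  [0,[34,-268,25],2.0],
  [0,[35,-277,25],2.05],
  [0,[36,-282,25],2.06],
])

```text
time_s: 42.75
ee_pos: [472.0, -100.0, 215.3]
ee_rot: [-104.6, 90.0, -175.3]
force: [-0.3, -0.5, -2.2]
gripper_width: 13.8
```

Request:
arm_command([
  [0,[0,-1.5,-5],0],
  [0,[0,-1.5,-14],0],
  [0,[0,-1.5,-26],0],
  [0,[0,-1.5,-40],0],
  [0,[0,-1.5,-54],0],
  [0,[0,-1.5,-64],0],
  [0,[0,-1.5,-70],0],
  [0,[0,-1.5,-72],0],
])

```text
time_s: 43.55
ee_pos: [471.4, -100.8, 142.6]
ee_rot: [-126.6, 89.9, 162.8]
force: [0.1, 0.6, -3.7]
gripper_width: 13.8
```

```bash
python3 look.py D 190 100 310 220; python3 zoom.py top D3 60 150 320 300
```

```text
43.65 [ 471.9 -101.   143.4] 13.62353703498525
```

View pics/D.png

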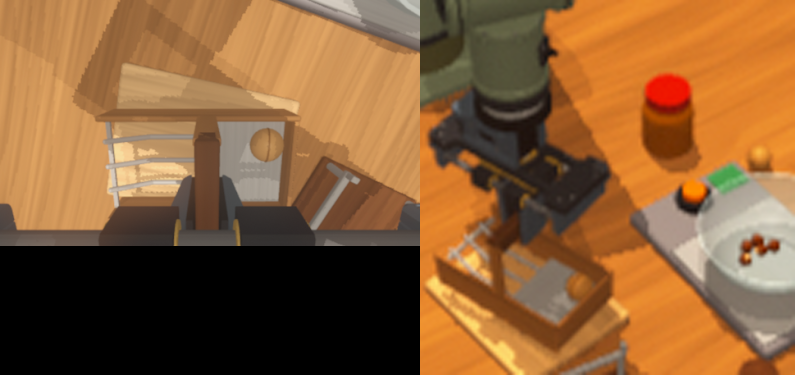

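View pics/D3.png

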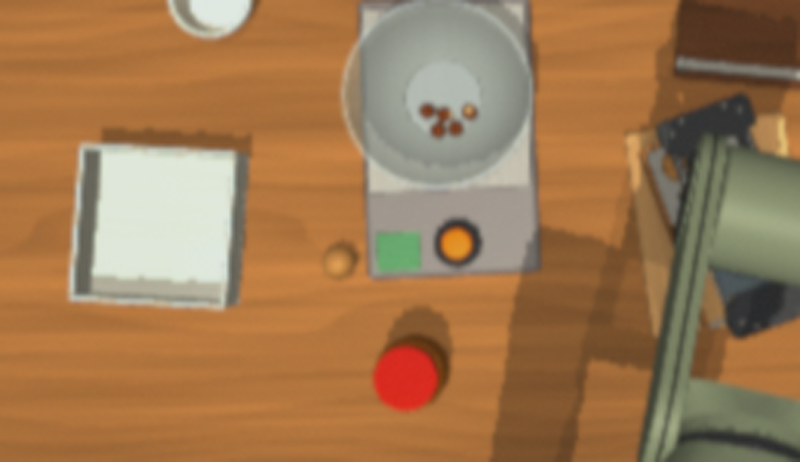

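Request:
arm_command([
  [0,[-1,2.8,0],0],
  [0,[-3,8.5,0],0],
  [0,[-5.7,16,0],0],
  [0,[-8,22.6,0],0],
  [0,[-9.7,27.3,0],0],
  [0,[-10,28.3,0],0],
  [0,[-8.3,23.6,0],0],
  [0,[-5.3,15,0],0],
  [0,[1.3,-4,0],0],
  [0,[1.3,-4,0],0],
  [0,[1.3,-4,0],0],
  [0,[1.3,-4,0],0],
  [0,[1.3,-4,0],0],
])

```text
time_s: 45.0
ee_pos: [472.8, -104.8, 143.4]
ee_rot: [-146.7, 90.0, 142.7]
force: [0.1, -0.1, -3.0]
gripper_width: 13.8
```

```bash
python3 zoom.py wrist E 110 110 400 290
```

```text
(no output)
```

View pics/E.png

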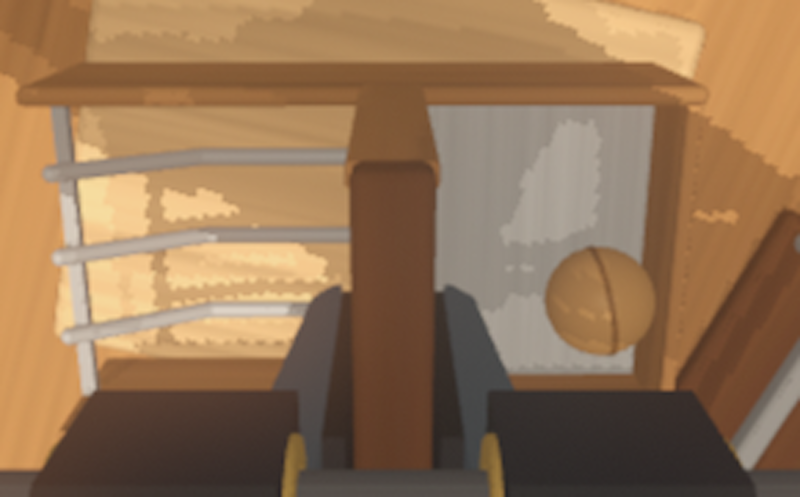

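```bash
cat > sv.py <<'E'
import sys
from h import *
w=cams.grab_frame("wrist");st=env.state();p=st["ee_pos"]
a=np.radians(float(sys.argv[1]));u=np.array([np.cos(a),np.sin(a)]);v=np.array([-u[1],u[0]])
for k in cams.silhouettes(w,"walnut0_center")[:3]:
    q=ray(w,k["centre"],p[2]-112+14+15.5);d=q[:2]-p[:2];print(round(k["conf"],2),np.round(k["centre"],1),int(k["region"].sum()),q.round(1),(d@u).round(1),(d@v).round(1))
E
python3 sv.py -160.5
python3 - <<'E'
from h import *
w=cams.grab_frame("wrist");p=env.state()["ee_pos"]
q=ray(w,(600/2.76+110,300/2.76+110),60.5);print(q,(q-p)[:2]@[-.943,-.334],(q-p)[:2]@[.334,-.943])
for c in((640,105),(632,372)):
  q=ray(w,(c[0]/2.76+110,c[1]/2.76+110),45);print(q,(q-p)[:2]@[-.943,-.334],(q-p)[:2]@[.334,-.943])
E
```

```text
0.79 [327.4 222.8] 1216 [ 535.6 -103.5   61. ] -59.5 19.8
[ 534.56009992 -100.49415503   60.5       ] -59.516506628080705 16.48043152578173
[527.35832873 -46.46542762  45.        ] -70.77083134854942 -36.874049997251134
[ 559.22801826 -124.18617063   45.        ] -74.86522041100464 47.06108696511497
```

Request:
arm_command([
  [0,[0.7,-1.9,0],0],
  [0,[2,-5.7,0],0],
  [0,[3.7,-10.4,0],0],
  [0,[5,-14,0],0],
  [0,[5.7,-16,0],0],
  [0,[6,-17,0],0],
  [0,[5,-14,0],0],
  [0,[2.7,-7.5,0],0],
  [0,[-1.3,4,0],0],
  [0,[-1.3,4,0],0],
  [0,[-1.3,4,0],0],
  [0,[-1.3,4,0],0],
  [0,[-1.3,4,0],0],
])

```text
time_s: 46.5
ee_pos: [472.0, -101.2, 143.5]
ee_rot: [50.1, 90.0, -20.5]
force: [0.8, 0.1, -3.0]
gripper_width: 13.6
```

```bash
python3 sv.py -160.5;python3 zoom.py wrist F 110 110 400 290
```

```text
0.78 [320.6 224.9] 1158 [ 530.4 -103.5   61. ] -54.4 21.6
```

View pics/F.png

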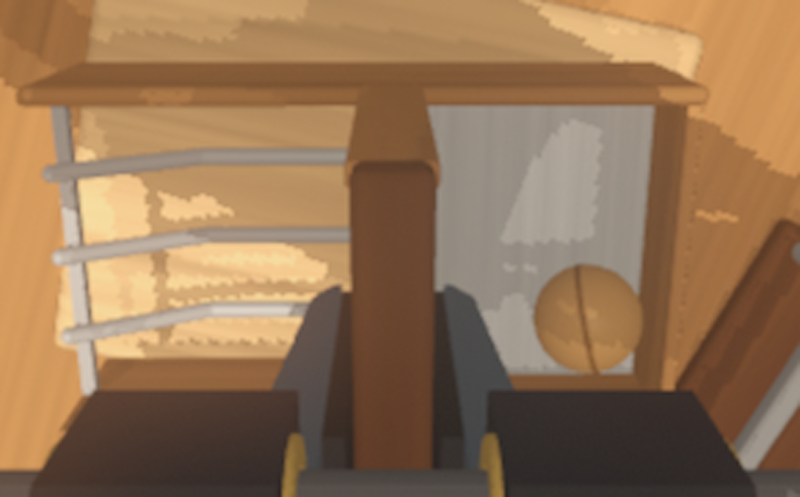

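Request:
arm_command([
  [0,[0.7,-1.9,0],0],
  [0,[2,-5.7,0],0],
  [0,[4,-11.3,0],0],
  [0,[6,-17,0],0],
  [0,[7.3,-20.7,0],0],
  [0,[7.7,-21.7,0],0],
  [0,[7.7,-21.7,0],0],
  [0,[6.5,-18,0],0],
  [0,[3.5,-10,0],0],
  [0,[-2,6,0],0],
  [0,[-2,6,0],0],
  [0,[-2,6,0],0],
  [0,[-2,6,0],0],
  [0,[-2,6,0],0],
])

```text
time_s: 48.05
ee_pos: [470.0, -95.2, 143.6]
ee_rot: [52.3, 90.0, -18.3]
force: [0.4, -0.5, -3.0]
gripper_width: 13.8
```

```bash
python3 sv.py -160.5;python3 zoom.py wrist G 110 110 400 290
```

```text
0.97 [328.4 199.8] 1322 [526. -76.  61.] -59.2 0.6
```

View pics/G.png

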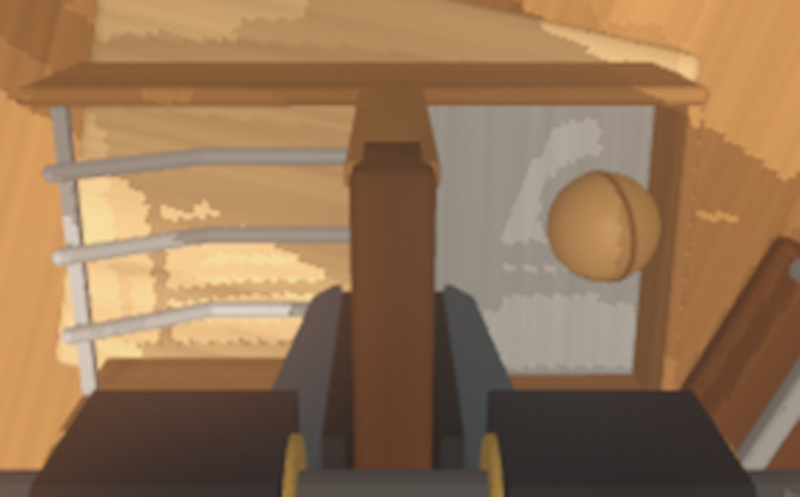

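Request:
arm_command([
  [0,[0,0,-2],0],
  [0,[0,0,-6],0],
  [0,[0,0,-10],0],
  [0,[0,0,-13],0],
  [0,[0,0,-15],0],
  [0,[0,0,-16],0],
  [0,[0,0,-16.5],0],
  [0,[0,0,-16.5],0],
  [0.45,[0,0,-16.5],0],
  [0.45,[0,0,-16.5],0],
  [0.45,[0,0,-16.5],0],
  [0.45,[0,0,-16.5],0],
  [0.45,[0,0,5],0],
  [0.45,[0,0,40],0],
  [0.45,[0,0,80],0],
  [0.45,[0,0,110],0],
  [0.45,[0,0,110],0],
])

```text
time_s: 49.9
ee_pos: [472.4, -95.6, 257.9]
ee_rot: [58.5, 89.4, -12.1]
force: [0.1, -0.1, -0.1]
gripper_width: 40.9
```

```bash
python3 look.py H 180 100 330 230
python3 - <<'E'
from h import *
for c,z in(("wrist",44.5),("top",44.5),("scene",44.5)):
  w=cams.grab_frame(c)
  for k in cams.silhouettes(w,"walnut0_center")[:3]:
    print(c,round(k["conf"],2),np.round(k["centre"],1),ray(w,k["centre"],z).round(1),ray(w,k["centre"],15.5).round(1))
E
```

```text
50.0 [469.8 -95.1 253.6] 40.97034963593739
wrist 0.95 [303.6 156.5] [522.7 -68.8  44.5] [529.1 -72.9  15.5]
scene 0.49 [242.7 196.7] [530.6 -65.1  44.5] [509.9 -53.2  15.5]
scene 0.44 [129.3 246. ] [ 501.1 -466.7   44.5] [ 479.8 -464.5   15.5]
```

View pics/H.png

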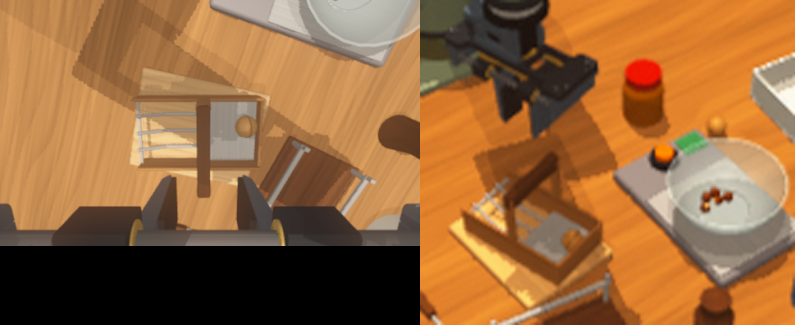

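Request:
arm_command([
  [0.5,[20,10,0],-0.15],
  [0.5,[40,20,0],-0.3],
  [0.5,[54,26,0],-0.45],
  [0.5,[54,26,0],-0.6],
  [0.5,[54,26,0],-0.75],
  [0.5,[54,26,0],-0.9],
  [0.5,[54,26,-20],-1.05],
  [0.5,[54,26,-50],-1.2],
  [0.5,[54,26,-60],-1.35],
  [0.5,[54,26,-60],-1.5],
  [0.5,[54,26,-60],-1.57],
  [0.5,[54,26,-60],-1.57],
  [0.5,[54,26,-60],-1.57],
  [0.5,[54,26,-60],-1.57],
])

```text
time_s: 51.7
ee_pos: [523.8, -69.1, 193.4]
ee_rot: [-1.1, 90.0, -161.6]
force: [-0.0, -0.5, 0.1]
gripper_width: 46.0
```

```bash
python3 look.py I 180 100 330 230
python3 - <<'E'
from h import *
for c,z in(("wrist",44.5),):
  w=cams.grab_frame(c)
  for k in cams.silhouettes(w,"walnut0_center")[:3]:
    print(c,round(k["conf"],2),np.round(k["centre"],1),ray(w,k["centre"],z).round(1))
  q=proj(w,env.state()["ee_pos"]);print(q)
E
```

```text
51.8 [523.8 -69.1 193.5] 45.62157357233385
wrist 0.6 [251.  178.9] [522.7 -69.5  44.5]
[[250.41606624 251.08194724]]
```

View pics/I.png

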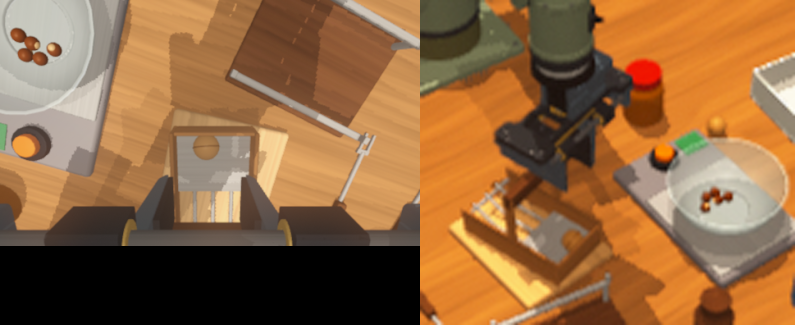

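Request:
arm_command([
  [0.45,[-4.8,-3.5,-40],0],
  [0.45,[-4.8,-3.5,-80],0],
  [0.45,[-4.8,-3.5,-105],0],
  [0.45,[-4.8,-3.5,-115],0],
  [0.45,[-4.8,-3.5,-115],0],
], grip_force=10)

```text
time_s: 52.4
ee_pos: [518.4, -72.5, 77.6]
ee_rot: [-26.4, 89.9, 173.1]
force: [0.8, 0.7, -0.5]
gripper_width: 40.9
```

```bash
python3 look.py J 200 130 290 220
```

```text
52.5 [520.1 -72.7  79.6] 41.141440366165575
```

View pics/J.png

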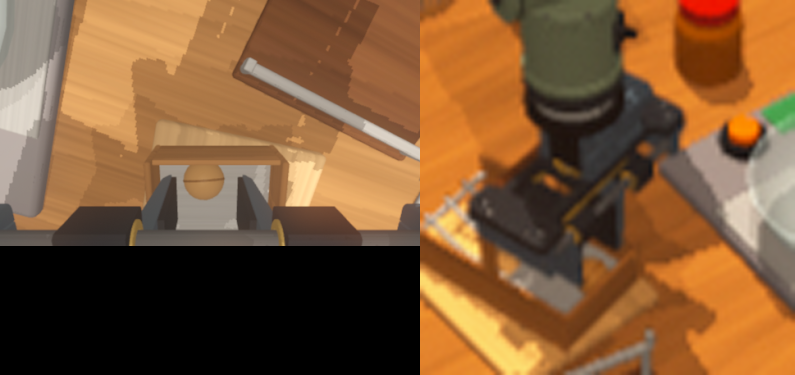

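Request:
arm_command([
  [0.45,[0,0,-12],0],
  [0.45,[0,0,-22],0],
  [0.45,[0,0,-30],0],
  [0.45,[0,0,-33],0],
  [0.45,[0,0,-33],0],
])

```text
time_s: 53.0
ee_pos: [518.6, -72.5, 44.8]
ee_rot: [-24.7, 89.9, 174.8]
force: [0.1, 0.8, 0.5]
gripper_width: 41.0
```

```bash
python3 look.py K 200 130 290 220
```

```text
53.1 [519.2 -72.6  45.5] 41.177886913048006
```

View pics/K.png

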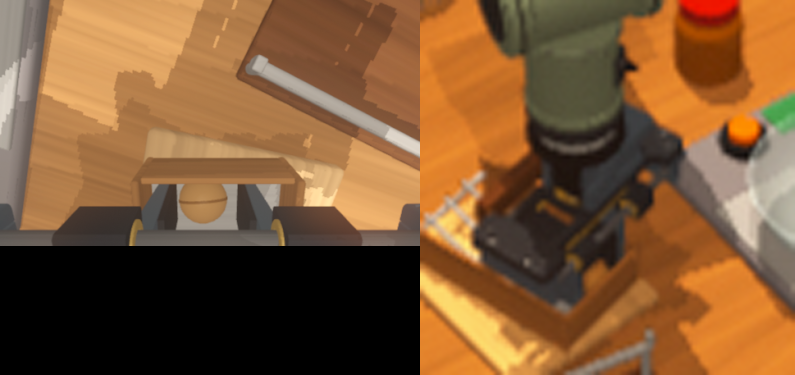

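No contact; the walnut lies between the pads. Close on it and lift.

Request:
arm_command([
  [0.2,[0,0,0],0],
  [0.2,[0,0,0],0],
  [0.2,[0,0,0],0],
  [0.2,[0,0,0],0],
  [0.2,[0,0,0],0],
  [0.2,[0,0,5],0],
  [0.2,[0,0,20],0],
  [0.2,[0,0,40],0],
  [0.2,[0,0,60],0],
  [0.2,[0,0,60],0],
])

```text
time_s: 54.1
ee_pos: [520.8, -72.9, 108.1]
ee_rot: [150.7, 89.7, -9.8]
force: [1.2, -1.1, -0.4]
gripper_width: 29.7
```

```bash
python3 look.py L 200 110 290 200
```

```text
54.2 [518.9 -72.6 105.5] 30.12612522753293
```

View pics/L.png

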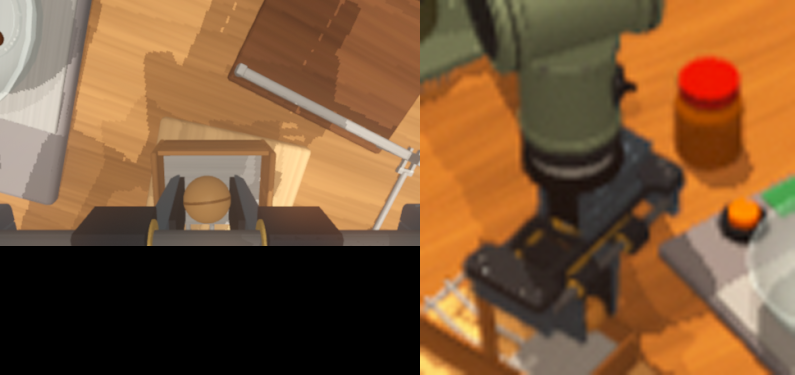

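Request:
arm_command([
  [0.2,[0,0,20],0],
  [0.2,[0,0,50],0],
  [0.2,[0,0,75],0],
  [0.2,[-3,25,75],0],
  [0.2,[-7,65,75],0],
  [0.2,[-12,110,75],0],
  [0.2,[-17,155,75],0],
  [0.2,[-21,200,75],0],
  [0.2,[-26,245,75],0],
  [0.2,[-31,290,75],0],
  [0.2,[-35,335,75],0],
  [0.2,[-40,380,75],0],
  [0.2,[-45,420,75],0],
  [0.2,[-48,450,75],0],
  [0.2,[-50,470,75],0],
  [0.2,[-50,474,75],0],
  [0.2,[-50,474,75],0],
])

```text
time_s: 55.9
ee_pos: [468.8, 400.8, 179.6]
ee_rot: [39.3, 89.9, -121.2]
force: [-0.2, -0.4, -0.5]
gripper_width: 30.1
```

```bash
python3 look.py M 280 70 400 190;python3 zoom.py top M3 60 150 260 300
```

```text
56.0 [469.1 399.9 180.2] 30.114660404137645
```

View pics/M.png

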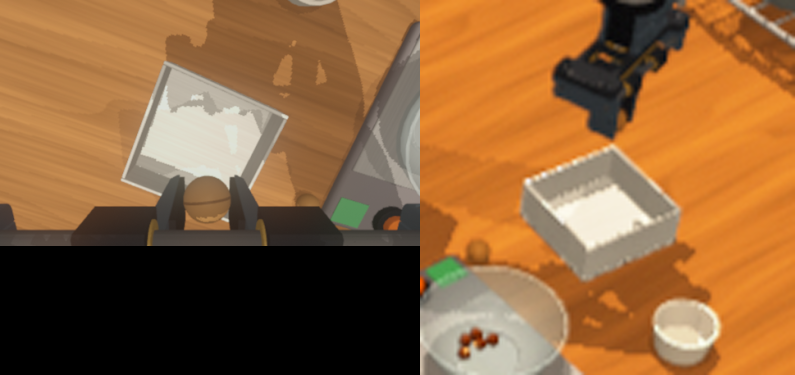

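View pics/M3.png

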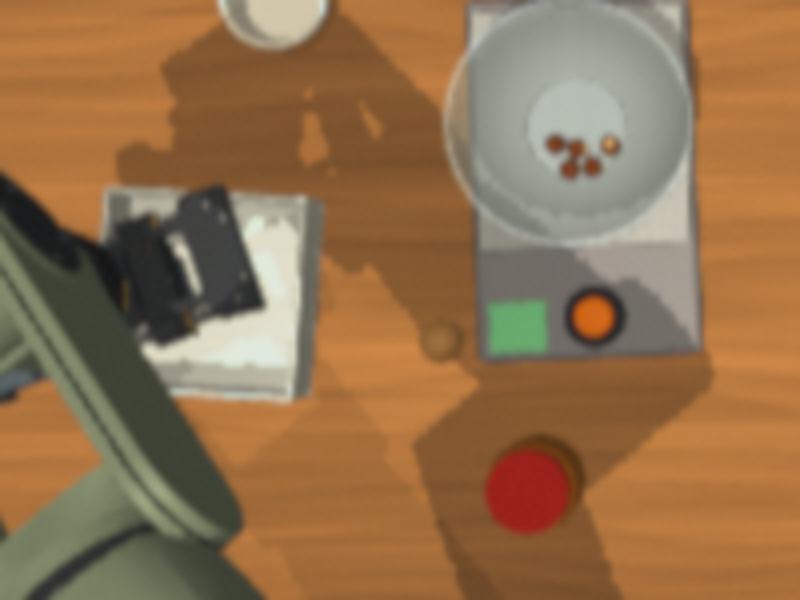

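Request:
arm_command([
  [0.2,[0,2,-40],0],
  [0.2,[0,2,-85],0],
  [0.2,[0,2,-120],0],
  [0.2,[0,2,-140],0],
  [0.2,[0,2,-146],0],
  [0.2,[0,2,-146],0],
  [0.5,[0,2,-146],0],
  [0.5,[0,2,-146],0],
  [0.5,[0,2,-146],0],
  [0.5,[0,2,-146],0],
  [0.5,[0,2,-110],0],
  [0.5,[0,2,-65],0],
  [0.5,[0,2,-20],0],
  [0.5,[0,2,0],0],
  [0.5,[0,2,0],0],
])

```text
time_s: 57.55
ee_pos: [470.6, 404.9, 185.0]
ee_rot: [-160.5, 89.5, 38.9]
force: [-0.3, 0.4, -0.6]
gripper_width: 46.0
```

```bash
python3 look.py N 280 70 400 190
python3 - <<'E'
from h import *
for c in("top","scene","wrist"):
  w=cams.grab_frame(c)
  for k in cams.silhouettes(w,"walnut0_center")[:3]:
    print(c,round(k["conf"],2),np.round(k["centre"],1),ray(w,k["centre"],15.5).round(1))
E
```

```text
57.65 [468.6 403.2 180.3] 45.232964439001805
scene 0.33 [154.4 239.4] [ 501.5 -386.8   15.5]
wrist 0.83 [253.  168.1] [474.2 402.6  15.5]
```

View pics/N.png

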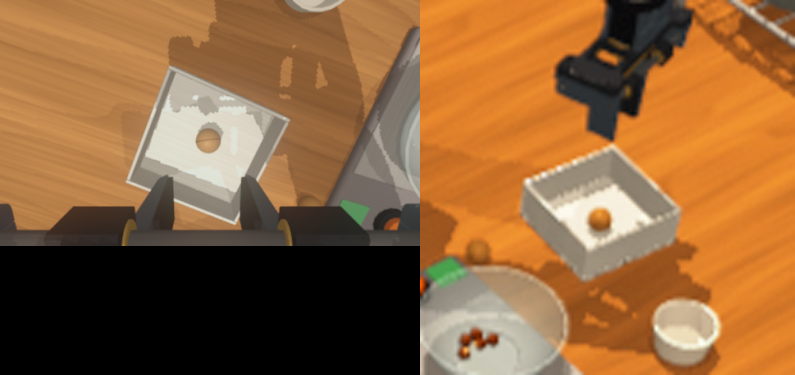

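Run:
```python
from h import *
w=cams.grab_frame("top")
print(ray(w,(170.3,235.0),15.5))
for c in((480,355),(470,10),(700,348)): print(ray(w,(c[0]/4+60,c[1]/4+150),18))
print("jar",ray(w,(528/4+60,490/4+150),90))
s=cams.grab_frame("scene")
# walnut in scene N crop at (479-420,252)/3.125+(280,70)
print(ray(s,((479-420)/3.125+280,251/3.125+70),15.5))
for k in cams.silhouettes(w,"jam_jar")[:1]: 
  ys,xs=np.where(k["region"]);print(xs.min(),xs.max(),ys.min(),ys.max())
  print(ray(w,k["centre"],90))
```

```text
[432.63088257 246.67141521  15.5       ]
[421.75102123 218.9481343   18.        ]
[667.17988852 224.89707205  18.        ]
[424.40477661  63.47885692  18.        ]
jar [334.34482199 177.09781098  90.        ]
[435.66963208 248.68262863  15.5       ]
181 205 258 282
[343.09677726 176.77647344  90.        ]
```

Request:
arm_command([
  [0.45,[-8,-35,0],0.14],
  [0.45,[-18,-80,0],0.28],
  [0.45,[-28,-120,0],0.42],
  [0.45,[-36,-150,0],0.56],
  [0.45,[-36,-154,0],0.7],
  [0.45,[-36,-154,-20],0.84],
  [0.45,[-36,-154,-55],0.97],
  [0.45,[-36,-154,-90],0.97],
  [0.45,[-36,-154,-110],0.97],
  [0.45,[-36,-154,-115],0.97],
  [0.45,[-36,-154,-115],0.97],
])

```text
time_s: 59.2
ee_pos: [432.9, 249.4, 65.2]
ee_rot: [-43.8, 89.9, -148.9]
force: [0.3, -0.1, 0.1]
gripper_width: 41.1
```

```bash
python3 look.py O 250 90 350 190
python3 - <<'E'
from h import *
w=cams.grab_frame("wrist")
for k in cams.silhouettes(w,"walnut0_center")[:3]:
    print(round(k["conf"],2),np.round(k["centre"],1),ray(w,k["centre"],15.5).round(1))
E
```

```text
59.3 [433.9 249.9  66.6] 40.98292966188624
```

View pics/O.png

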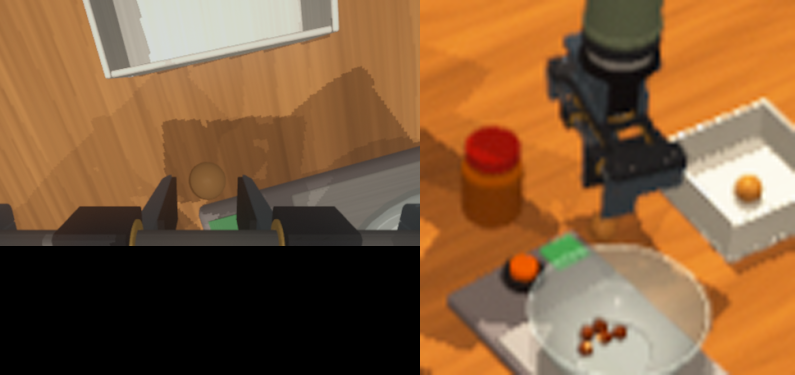

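Run:
```python
from h import *
w=cams.grab_frame("wrist")
print(ray(w,(207/.8203,180/.8203),15.5), env.state()["ee_pos"],ray(w,(200/.8203,205/.8203),18))
```

```text
[433.86004869 246.23563625  15.5       ] [433.76936033 249.85434572  66.66396708] [422.45104337 226.66622585  18.        ]
```

Request:
arm_command([
  [0.45,[0,2,-15],0],
  [0.45,[0,2,-28],0],
  [0.45,[0,2,-36],0],
  [0.45,[0,2,-41],0],
  [0.45,[0,2,-45],0],
  [0.45,[0,2,-46],0],
  [0.45,[0,2,-46],0],
])

```text
time_s: 60.15
ee_pos: [433.1, 251.5, 19.6]
ee_rot: [124.0, 90.0, 19.0]
force: [0.5, -0.5, -0.5]
gripper_width: 40.6
```

Request:
arm_command([
  [0.2,[0,0,0],0],
  [0.2,[0,0,0],0],
  [0.2,[0,0,0],0],
  [0.2,[0,0,0],0],
  [0.2,[0,0,0],0],
  [0.2,[0,0,5],0],
  [0.2,[0,0,20],0],
  [0.2,[0,0,50],0],
  [0.2,[0,0,90],0],
  [0.2,[0,0,110],0],
  [0.2,[0,0,110],0],
])

```text
time_s: 61.25
ee_pos: [434.7, 252.4, 132.7]
ee_rot: [133.8, 89.6, 28.8]
force: [0.5, -0.5, 0.3]
gripper_width: 30.1
```

```bash
python3 look.py P 250 70 400 200
```

```text
61.35 [432.6 251.2 129.3] 29.94515465951998
```

View pics/P.png

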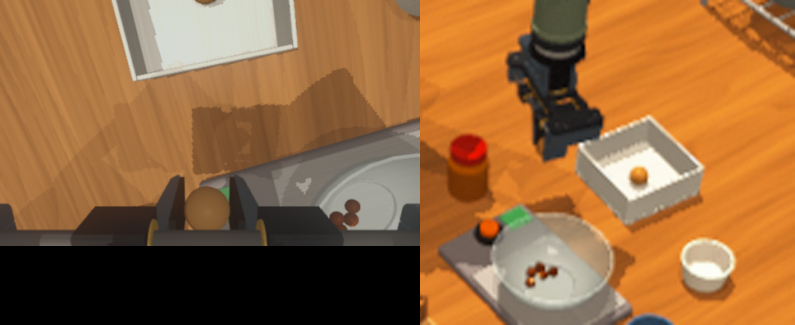

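Request:
arm_command([
  [0.2,[3,20,0],0],
  [0.2,[8,55,0],0],
  [0.2,[14,90,0],0],
  [0.2,[18,112,0],0],
  [0.2,[18,117,-15],0],
  [0.2,[18,117,-45],0],
  [0.2,[18,117,-75],0],
  [0.2,[18,117,-90],0],
  [0.2,[18,117,-91],0],
  [0.2,[18,117,-91],0],
  [0.45,[18,117,-91],0],
  [0.45,[18,117,-91],0],
  [0.45,[18,117,-91],0],
  [0.45,[18,117,-91],0],
  [0.45,[18,117,-60],0],
  [0.45,[18,117,-20],0],
  [0.45,[18,117,25],0],
  [0.45,[18,117,60],0],
  [0.45,[18,117,60],0],
])

```text
time_s: 63.25
ee_pos: [453.5, 370.4, 195.7]
ee_rot: [143.0, 89.3, 38.0]
force: [0.1, -0.5, 0.4]
gripper_width: 40.7
```

```bash
python3 look.py Q 130 70 400 290
```

```text
63.35 [451.1 368.5 190.4] 40.8512850712909
```

View pics/Q.png

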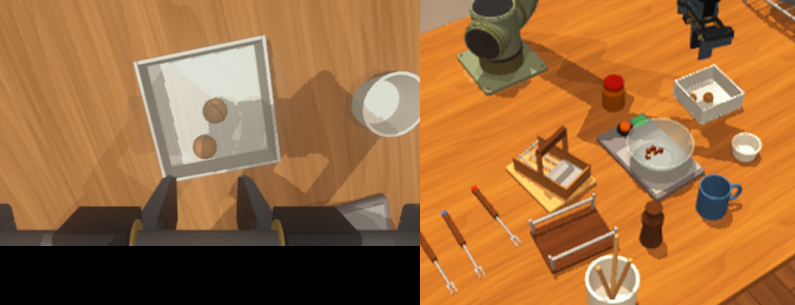

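Run:
```python
from h import *
f=cams.grab_frame("top")
im=f["img"].astype(int)
for n in("fork0_grip","fork1_grip","fork2_grip"):
  for k in cams.silhouettes(f,n)[:1]:
    ys,xs=np.where(k["region"]); pts=np.array([ray(f,(x,y),7)[:2] for x,y in zip(xs,ys)])
    m=pts.mean(0); U,S,V=np.linalg.svd(pts-m); d=V[0]*np.sign(V[0][0]); t=(pts-m)@d
    print(n,round(k["conf"],2),m.round(1),np.degrees(np.arctan2(d[1],d[0])).round(1),(m+d*t.min()).round(0),(m+d*t.max()).round(0))
b=cv2.cvtColor(f["img"],cv2.COLOR_RGB2BGR)[120:260,270:430]
cv2.imwrite("pics/R.png",cv2.resize(b,None,fx=4,fy=4,interpolation=cv2.INTER_CUBIC))
```

```text
fork0_grip 0.69 [590.9 158.1] 52.9 [537.  86.] [644. 228.]
fork1_grip 0.83 [ 496.9 -451.4] 1.4 [ 428. -453.] [ 624. -448.]
fork2_grip 0.8 [ 501.1 -377.3] -0.4 [ 423. -377.] [ 622. -378.]
```

View pics/R.png

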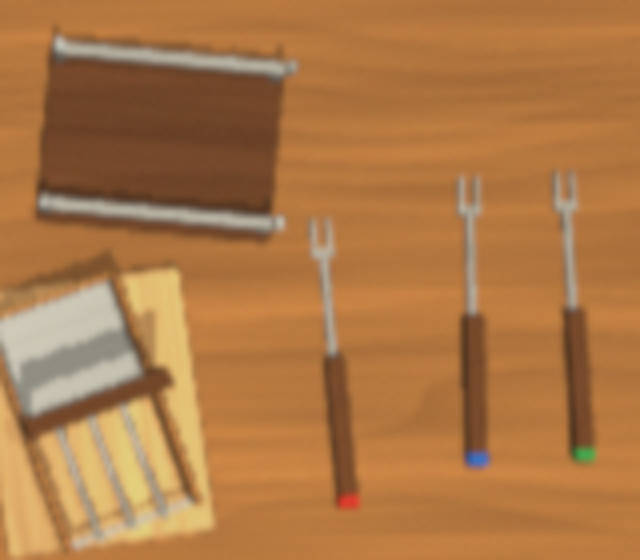

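Run:
```python
from h import *
f=cams.grab_frame("top")
c=lambda p:(p[0]/4+270-.4,p[1]/4+120-.4)
for n,a,b in(("red",(347,508),(333,353)),("blue",(477,467),(473,315)),("green",(585,461),(573,308))):
  A=ray(f,c(a),12)[:2];B=ray(f,c(b),10)[:2];d=(B-A);L=np.linalg.norm(d);d/=L
  print(n,L.round(1),((A+d*80*L/110)).round(1),np.degrees(np.arctan2(d[1],d[0])).round(1))
R=[ray(f,c(p),50)[:2] for p in((60,46),(292,66),(45,203),(280,224))]
print(np.round(R,1),np.mean(R,0)); 
for a,b in((0,1),(2,3)): 
  d=R[a]-R[b];print(np.linalg.norm(d),np.degrees(np.arctan2(d[1],d[0]))-90)
```

```text
red 110.8 [ 472.3 -276.9] 3.5
blue 108.7 [ 498.7 -376.4] -0.5
green 109.7 [ 502.5 -450.2] 2.3
[[ 719.7  -80.1]
 [ 703.7 -243. ]
 [ 609.3  -67.7]
 [ 592.4 -231.9]] [ 656.28853631 -155.68490634]
163.72380920608683 -5.6250093257590095
165.0887504714856 -5.849266063958126
```

Request:
arm_command([
  [0.4,[1,-30,0],-0.1],
  [0.4,[3,-75,0],-0.2],
  [0.4,[4,-122,0],-0.3],
  [0.4,[6,-170,0],-0.4],
  [0.4,[7,-218,0],-0.5],
  [0.4,[9,-266,0],-0.6],
  [0.4,[10,-314,0],-0.7],
  [0.4,[12,-362,0],-0.8],
  [0.4,[13,-410,0],-0.9],
  [0.4,[15,-458,0],-1.0],
  [0.4,[17,-506,0],-1.1],
  [0.4,[18,-554,0],-1.2],
  [0.4,[20,-600,0],-1.25],
  [0.4,[21,-635,-20],-1.25],
  [0.4,[21,-645,-60],-1.25],
  [0.4,[21,-645,-100],-1.25],
  [0.4,[21,-645,-110],-1.25],
  [0.4,[21,-645,-110],-1.25],
  [0.4,[21,-645,-110],-1.25],
])

```text
time_s: 65.5
ee_pos: [473.0, -276.8, 80.7]
ee_rot: [144.2, 89.9, -32.4]
force: [-0.2, 0.3, -0.2]
gripper_width: 36.7
```

```bash
python3 look.py S 130 130 230 230
```

```text
65.6 [ 473.4 -277.    81.5] 36.35386183879809
```

View pics/S.png

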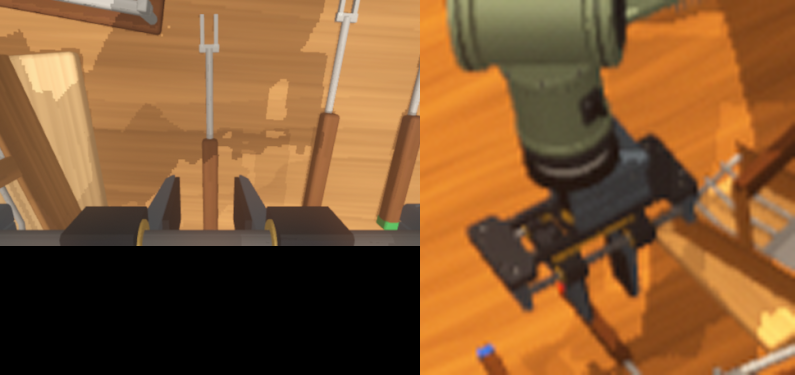

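Run:
```python
from h import *
w=cams.grab_frame("wrist")
print(ray(w,(209/.8203,140/.8203),12),ray(w,(209/.8203,220/.8203),14), ray(w,(209/.8203,48/.8203),3))
```

```text
[ 500.84331735 -278.3331804    12.        ] [ 423.91759749 -283.09551556   14.        ] [ 575.88311977 -273.76587878    3.        ]
```

Request:
arm_command([
  [0.4,[-2,-2,-30],0],
  [0.4,[-2,-2,-50],0],
  [0.4,[-2,-2,-60],0],
  [0.4,[-2,-2,-63.5],0],
  [0.4,[-2,-2,-63.5],0],
  [0,[-2,-2,-63.5],0],
  [0,[-2,-2,-63.5],0],
  [0,[-2,-2,-63.5],0],
  [0,[-2,-2,-63.5],0],
  [0,[-2,-2,-63.5],0],
  [0,[-2,-2,-63.5],0],
], grip_force=25)

```text
time_s: 66.75
ee_pos: [470.4, -278.8, 16.6]
ee_rot: [140.1, 89.9, -36.5]
force: [-0.1, 0.1, 5.8]
gripper_width: 13.6
```

Request:
arm_command([
  [0,[0,0,5],0],
  [0,[0,0,25],0],
  [0,[0,0,65],0],
  [0,[0,0,110],0],
  [0,[0,0,150],0],
  [0,[10,10,160],-0.03],
  [0,[35,31,160],-0.07],
  [0,[68,60,160],-0.11],
  [0,[100,89,160],-0.15],
  [0,[132,117,160],-0.16],
  [0,[160,142,160],-0.16],
  [0,[180,160,155],-0.16],
  [0,[189,168,130],-0.16],
  [0,[189,168,100],-0.16],
  [0,[189,168,80],-0.16],
  [0,[189,168,80],-0.16],
  [0,[189,168,80],-0.16],
])

```text
time_s: 68.45
ee_pos: [658.9, -110.6, 96.0]
ee_rot: [-1.6, 90.0, 172.5]
force: [0.7, 0.2, -0.2]
gripper_width: 13.9
```

```bash
python3 look.py T 170 160 310 290
python3 - <<'E'
from h import *
w=cams.grab_frame("wrist");save(w,"T2.png")
E
```

```text
68.55 [ 659.9 -110.9   97.6] 13.761076274007282
```

View pics/T.png

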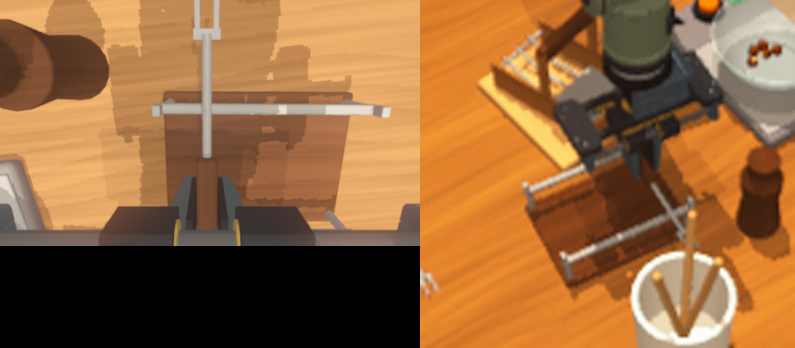

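Request:
arm_command([
  [0,[0,0,-12],0],
  [0,[0,0,-21],0],
  [0,[0,0,-26],0],
  [0,[0,0,-28.5],0],
  [0,[0,0,-29],0],
  [0,[0,0,-29],0],
])

```text
time_s: 69.2
ee_pos: [659.2, -110.6, 67.0]
ee_rot: [165.8, 90.0, -20.0]
force: [0.5, 0.4, -0.9]
gripper_width: 13.7
```

Request:
arm_command([
  [0,[0,0,-1],0],
  [0,[0,0,-1],0],
  [0.3,[0,0,-1],0],
  [0.3,[0,0,-1],0],
  [0.3,[0,0,-1],0],
  [0.3,[0,0,5],0],
  [0.3,[0,0,30],0],
  [0.3,[0,0,75],0],
  [0.3,[0,0,110],0],
  [0.3,[0,0,110],0],
])

```text
time_s: 70.2
ee_pos: [662.3, -111.2, 183.9]
ee_rot: [175.0, 89.3, -10.8]
force: [0.4, -0.0, -0.1]
gripper_width: 27.1
```

```bash
python3 look.py U 130 160 310 290
```

```text
70.3 [ 659.3 -110.6  178.2] 27.392002402030553
```

View pics/U.png

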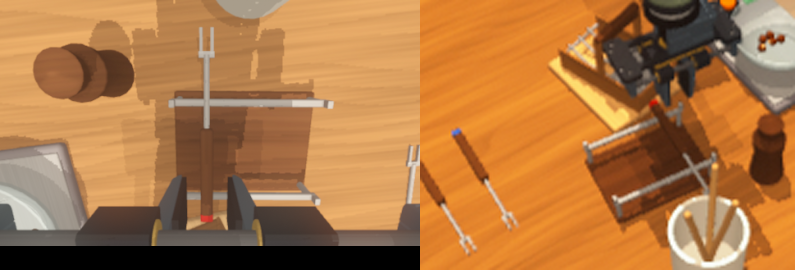

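Request:
arm_command([
  [0.4,[-10,-17,0],0.03],
  [0.4,[-32,-52,0],0.06],
  [0.4,[-56,-92,0],0.09],
  [0.4,[-80,-132,0],0.09],
  [0.4,[-104,-172,0],0.09],
  [0.4,[-128,-211,0],0.09],
  [0.4,[-150,-247,-10],0.09],
  [0.4,[-160,-263,-40],0.09],
  [0.4,[-161,-265,-80],0.09],
  [0.4,[-161,-265,-97],0.09],
  [0.4,[-161,-265,-97],0.09],
  [0.4,[-161,-265,-97],0.09],
  [0.4,[-161,-265,-97],0.09],
])

```text
time_s: 71.6
ee_pos: [498.8, -375.9, 81.0]
ee_rot: [140.6, 89.9, -40.0]
force: [0.4, -0.1, -0.6]
gripper_width: 36.4
```

```bash
python3 look.py V 100 160 230 290
```

```text
71.7 [ 498.8 -375.9   81.3] 36.385617154514215
```

View pics/V.png

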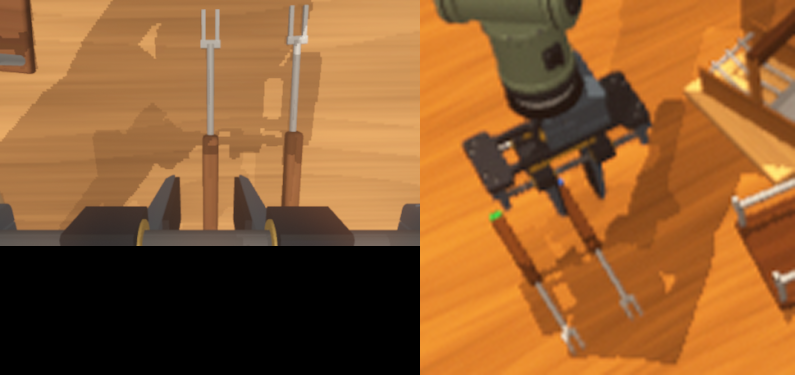

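Request:
arm_command([
  [0.4,[1,-2,-30],0],
  [0.4,[1,-2,-50],0],
  [0.4,[1,-2,-60],0],
  [0.4,[1,-2,-63],0],
  [0.4,[1,-2,-63],0],
  [0,[1,-2,-63],0],
  [0,[1,-2,-63],0],
  [0,[1,-2,-63],0],
  [0,[1,-2,-63],0],
  [0,[1,-2,-63],0],
  [0,[1,-2,-63],0],
])

```text
time_s: 72.8
ee_pos: [499.3, -377.9, 17.7]
ee_rot: [136.5, 89.9, -44.2]
force: [0.8, 0.1, 5.6]
gripper_width: 14.0
```

Request:
arm_command([
  [0,[0,0,5],0],
  [0,[0,0,25],0],
  [0,[0,0,65],0],
  [0,[0,0,110],0],
  [0,[0,0,150],0],
  [0,[10,14,160],-0.03],
  [0,[32,46,160],-0.06],
  [0,[58,83,160],-0.09],
  [0,[84,120,160],-0.09],
  [0,[110,157,160],-0.09],
  [0,[134,191,160],-0.09],
  [0,[150,213,155],-0.09],
  [0,[156,222,130],-0.09],
  [0,[156,222,100],-0.09],
  [0,[156,222,75],-0.09],
  [0,[156,222,60],-0.09],
  [0,[156,222,53],-0.09],
  [0,[156,222,51],-0.09],
  [0,[156,222,51],-0.09],
])

```text
time_s: 74.7
ee_pos: [655.2, -155.6, 68.3]
ee_rot: [167.7, 90.0, -18.1]
force: [0.7, -0.4, -0.8]
gripper_width: 13.5
```

```bash
python3 look.py W 170 160 310 290
```

```text
74.8 [ 655.4 -155.8   68.6] 13.595540250629664
```

View pics/W.png

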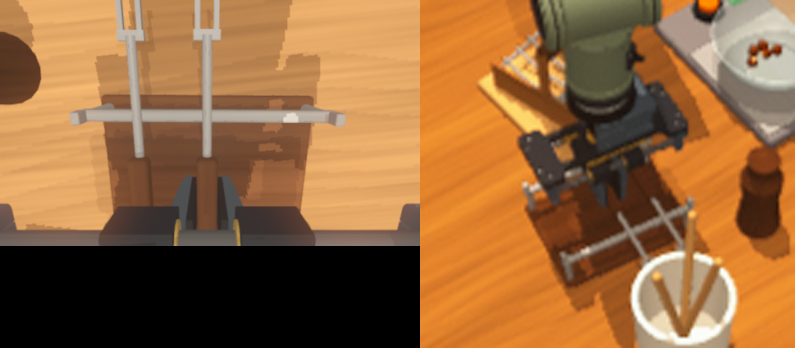

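Good alignment. Release and rise.

Request:
arm_command([
  [0,[0,0,-1.5],0],
  [0,[0,0,-1.5],0],
  [0.28,[0,0,-1.5],0],
  [0.28,[0,0,-1.5],0],
  [0.28,[0,0,-1.5],0],
  [0.28,[0,0,5],0],
  [0.28,[0,0,30],0],
  [0.28,[0,0,75],0],
  [0.28,[0,0,110],0],
  [0.28,[0,0,110],0],
])

```text
time_s: 75.8
ee_pos: [658.2, -156.4, 185.0]
ee_rot: [171.5, 89.3, -14.3]
force: [0.5, -0.5, 0.3]
gripper_width: 25.5
```

```bash
python3 look.py X 100 160 310 290
python3 - <<'E'
from h import *
f=cams.grab_frame("top")
for k in cams.silhouettes(f,"fork1_grip")[:2]:
    ys,xs=np.where(k["region"]); pts=np.array([ray(f,(x,y),7)[:2] for x,y in zip(xs,ys)])
    m=pts.mean(0); U,S,V=np.linalg.svd(pts-m); d=V[0]*np.sign(V[0][0]); t=(pts-m)@d
    print(round(k["conf"],2),m.round(1),np.degrees(np.arctan2(d[1],d[0])).round(1),(m+d*t.min()).round(0),(m+d*t.max()).round(0))
E
```

```text
75.9 [ 655.3 -155.6  179.2] 25.330321694622548
0.81 [ 484.4 -452. ] 1.8 [ 425. -454.] [ 610. -448.]
```

View pics/X.png

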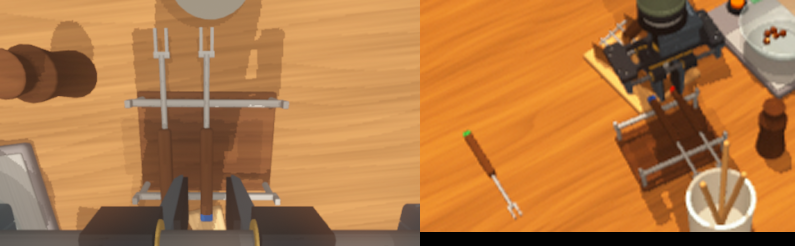

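Request:
arm_command([
  [0.4,[-8,-16,0],0.04],
  [0.4,[-28,-54,0],0.08],
  [0.4,[-49,-94,0],0.12],
  [0.4,[-70,-134,0],0.14],
  [0.4,[-91,-174,0],0.14],
  [0.4,[-112,-214,0],0.14],
  [0.4,[-133,-254,-5],0.14],
  [0.4,[-148,-284,-30],0.14],
  [0.4,[-153,-294,-70],0.14],
  [0.4,[-153,-294,-97],0.14],
  [0.4,[-153,-294,-97],0.14],
  [0.4,[-153,-294,-97],0.14],
  [0.4,[-153,-294,-97],0.14],
])

```text
time_s: 77.3
ee_pos: [503.0, -449.9, 82.5]
ee_rot: [134.0, 89.8, -43.7]
force: [0.3, 0.6, 0.9]
gripper_width: 36.7
```

```bash
python3 look.py Y 100 160 230 290
```

```text
77.4 [ 503.1 -449.9   82.9] 36.378700799399525
```

View pics/Y.png

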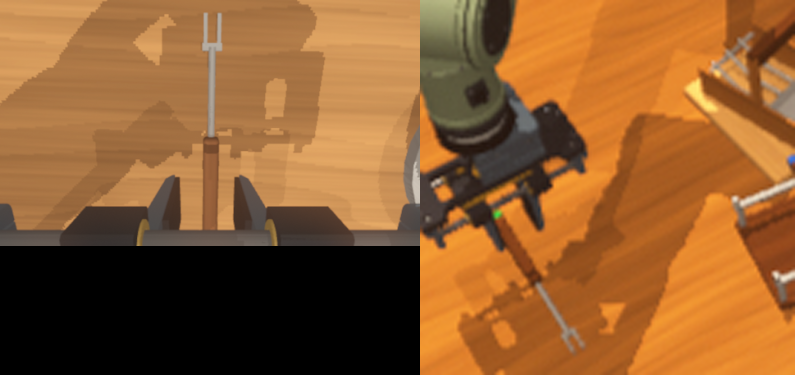

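Aligned (handle joint at row 138, shaft at column 211). Grasp.

Request:
arm_command([
  [0.4,[-1,-2,-30],0],
  [0.4,[-1,-2,-50],0],
  [0.4,[-1,-2,-60],0],
  [0.4,[-1,-2,-64],0],
  [0.4,[-1,-2,-64],0],
  [0,[-1,-2,-64],0],
  [0,[-1,-2,-64],0],
  [0,[-1,-2,-64],0],
  [0,[-1,-2,-64],0],
  [0,[-1,-2,-64],0],
  [0,[-1,-2,-64],0],
])

```text
time_s: 78.5
ee_pos: [501.4, -452.0, 17.8]
ee_rot: [131.6, 89.9, -46.1]
force: [0.2, 0.8, 5.2]
gripper_width: 13.7
```

Request:
arm_command([
  [0,[0,0,5],0],
  [0,[0,0,25],0],
  [0,[0,0,65],0],
  [0,[0,0,110],0],
  [0,[0,0,150],0],
  [0,[10,16,160],-0.03],
  [0,[30,50,160],-0.06],
  [0,[52,88,160],-0.1],
  [0,[75,127,160],-0.14],
  [0,[99,166,160],-0.14],
  [0,[122,205,160],-0.14],
  [0,[140,236,155],-0.14],
  [0,[149,251,130],-0.14],
  [0,[149,251,100],-0.14],
  [0,[149,251,75],-0.14],
  [0,[149,251,60],-0.14],
  [0,[149,251,53],-0.14],
  [0,[149,251,51],-0.14],
  [0,[149,251,51],-0.14],
])

```text
time_s: 80.4
ee_pos: [650.5, -201.0, 68.8]
ee_rot: [165.3, 89.9, -20.5]
force: [0.5, -0.8, -0.5]
gripper_width: 13.9
```

```bash
python3 look.py Z 170 160 310 290
```

```text
80.5 [ 650.7 -201.    69.2] 13.485615385782383
```

View pics/Z.png

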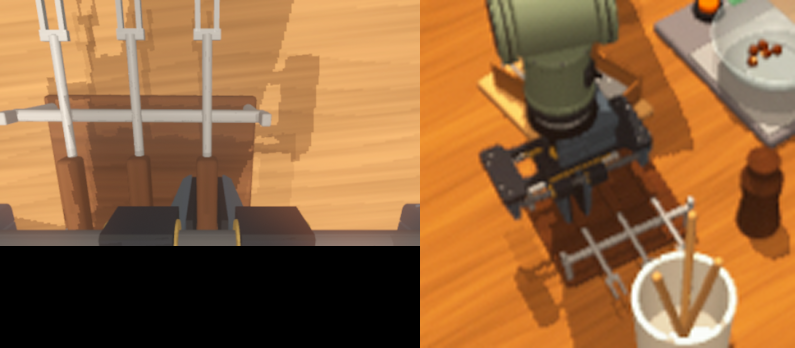

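Release, rise, and move the arm off to the left-back for a clean check.

Request:
arm_command([
  [0,[0,0,-1.5],0],
  [0,[0,0,-1.5],0],
  [0.28,[0,0,-1.5],0],
  [0.28,[0,0,-1.5],0],
  [0.28,[0,0,-1.5],0],
  [0.28,[0,0,5],0],
  [0.28,[0,0,30],0],
  [0.28,[0,0,75],0],
  [0.28,[0,0,120],0],
  [0.28,[0,0,170],0],
  [0.28,[-30,-40,190],0],
  [0.28,[-60,-80,190],0],
  [0.28,[-90,-120,190],0],
  [0.28,[-120,-160,190],0],
  [0.28,[-150,-200,190],0],
  [0.28,[-180,-240,190],0],
  [0.28,[-200,-260,190],0],
  [0.28,[-200,-260,190],0],
])

```text
time_s: 82.3
ee_pos: [446.8, -463.7, 258.3]
ee_rot: [60.8, 89.9, -125.3]
force: [0.2, 0.1, 1.0]
gripper_width: 25.8
```

Run:
```python
from h import *
f=cams.grab_frame("top");s=cams.grab_frame("scene")
save(f,"fin_top.png");
b=cv2.cvtColor(s["img"],cv2.COLOR_RGB2BGR)[110:280,150:400]
cv2.imwrite("pics/fin_scene.png",cv2.resize(b,None,fx=3.2,fy=3.2,interpolation=cv2.INTER_CUBIC))
```

```text
(no output)
```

View pics/fin_top.png

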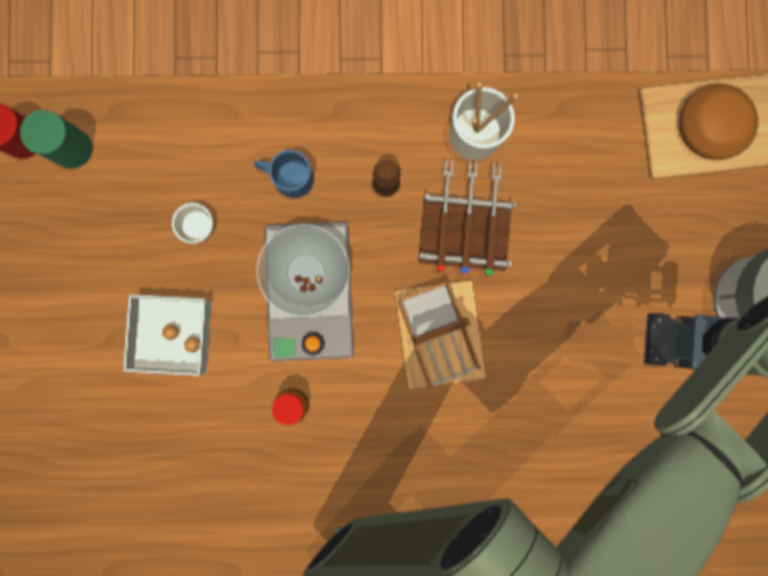

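View pics/fin_scene.png

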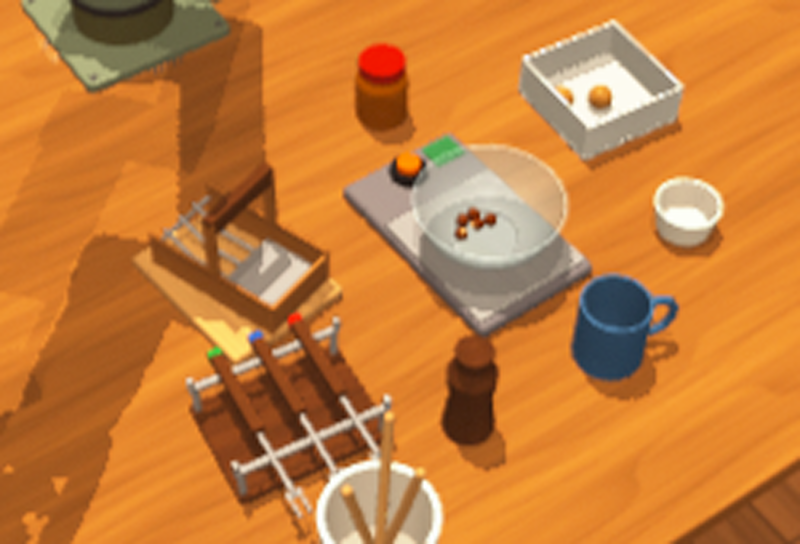

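Run:
```python
from h import *
f=cams.grab_frame("top")
t=lambda x,y:(x/1.5-.17,y/1.5-.17)
a=np.radians(-5.7);X=np.array([np.cos(a),np.sin(a)]);Y=np.array([-X[1],X[0]])
for n,e,p in(("red",(440,271),(448,161)),("blue",(465,272),(474,163)),("green",(489,274),(497,165))):
  E=ray(f,t(*e),62)[:2];T=ray(f,t(*p),53)[:2];d=(T-E);L=np.linalg.norm(d);g=E+d*80/210-[656,-156]
  print(n,L.round(),(g@X).round(1),(g@Y).round(1),(np.degrees(np.arctan2(d[1],d[0]))+5.7).round(1))
L,Rr=ray(f,t(416,342),147),ray(f,t(467,321),147);print("bar",(L+Rr)/2, "board ~463,-103")
env.job_done();print(env.state()["time_s"])
```

```text
red 208.0 -2.4 48.0 0.3
blue 206.0 -0.8 0.7 -0.4
green 206.0 -0.7 -43.3 -0.1
bar [468.82766673 -94.05853491 147.        ] board ~463,-103
the job is handed in; nothing more can be done
the job is handed in; nothing more can be done
```

The job is handed in after about 82 s of robot time, and my last checks show every end condition met. No verdict was reported.

- **Tare button:** pressed twice; the second press travelled about 6 mm to the stop, then the button sprang back.
- **Hazelnuts:** the interface cannot tilt the tool, so I shook the level sieve back and forth over the bowl. All 5 hazelnuts fell through while both walnuts stayed in the sieve. The last pictures show all 5 in the upright bowl on the scale.
- **Walnuts:** not tipped out as you asked. Throwing them over the lip failed: one landed on the table and the other stayed in the sieve. I set the sieve back on the board and placed both walnuts in the box with the gripper, and both are in it in the last pictures.
- **Sieve:** it stands upright on the board, its bar about 6 mm (x) and 9 mm (y) from the board's centre.
- **Forks:** all three lie across both rails. Balance points are within about 3 mm of midway and the forks within 0.5° of square. The red fork had been knocked aside before I reached it, so I measured it again before picking it up.
- **Bystanders:** the mug, pepper mill, ramekin and jam jar look unmoved.

The first tare press reached about 50 N, below the 120 N wrist limit. It was on the fingertips, so I don't expect the 40 N limit for the arm or gripper body to apply, but I could not confirm that.

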